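# Kit the power-supply repair parts into the nest tray

### The job

Gather the parts for the power-supply repair into the kit tray: the finned heat sink in the oblong recess with its fins up, the tall capacitor upright in the square recess, and the copper-wound choke flat in the round recess, with the steel washer then laid flat and centred on top of the choke. Each part must sit right down on the floor of its recess (the washer on the choke). Leave the look-alikes where they are: the bare core without wire, the short capacitor and the smooth block.

Things in the scene. Friction and masses are not known exactly. Their poses are not given: they have to be found in the camera images.
- choke: Toroid choke: ring 54 mm across, 24 mm high, hole 22 mm, wound all round with bare copper wire (turns visible on the top and side); about 0.13 kg, lying flat. Origin: centre of the underside, z up. The wire stands about 1 mm proud of these sizes to the eye only.
- washer: Thick flat steel mounting washer, 40 mm across, 10 mm thick, hole 12 mm, lying flat on the bench; about 0.09 kg. Origin: centre of the underside, z up.
- tall_cap: Tall capacitor can: upright cylinder 32 mm across, 52 mm high, black sleeve, bare aluminium top with a cross scored in it; about 0.07 kg. Origin: centre of the underside, z up along its axis.
- heatsink: Finned aluminium heat sink, 70 mm (its x) by 38 mm (its y), 24 mm high, standing on its base with seven fins up that run along x; about 0.11 kg. Grip it across the 38 mm width. Origin: centre of the underside, z up.
- bare_core: Look-alike, stays: bare toroid core without any wire, smooth grey ring 54 mm across, 16 mm high, hole 22 mm. Origin: centre of the underside, z up.
- short_cap: Look-alike, stays: short capacitor can, 32 mm across like the tall one but only 28 mm high. Origin: centre of the underside, z up.
- plain_block: Look-alike, stays: smooth aluminium block without fins, 70 mm (x) by 38 mm (y) by 18 mm high, two small dark dots on top. Origin: centre of the underside, z up.
- nest_round: Black block 100 x 100 x 14 mm with one round recess, 70 mm across, 9 mm deep in its top, grey floor. Fixed in a grey kit tray (rim 10 mm high), in one row with the other two nests: 104 mm between centres along y, in any order. Origin: centre of its underside, 3 mm above the bench, z up; recess centred on it, floor 5 mm and rim 14 mm above the origin.
- nest_square: Black block 100 x 100 x 14 mm with one square recess, 48 x 48 mm, 9 mm deep in its top, grey floor. Fixed in a grey kit tray (rim 10 mm high), in one row with the other two nests: 104 mm between centres along y, in any order. Origin: centre of its underside, 3 mm above the bench, z up; recess centred on it, floor 5 mm and rim 14 mm above the origin.
- nest_long: Black block 100 x 100 x 14 mm with one oblong recess, 54 mm along x and 86 mm along y, 9 mm deep in its top, grey floor. Fixed in a grey kit tray (rim 10 mm high), in one row with the other two nests: 104 mm between centres along y, in any order. Origin: centre of its underside, 3 mm above the bench, z up; recess centred on it, floor 5 mm and rim 14 mm above the origin.
Mind the look-alikes: they are no part of the job. Leave any green look-alike of the heatsink alone.

How it is judged:
By the outcome, as a careful person would: the job done as asked, in the order asked, and still so for the second after the job is handed in, with the robot touching nothing.
It also fails if it takes over 109 s, if anything falls off the work surface, if the arm or the gripper's body presses on something with over 40 N, if the wrist force passes 120 N, or if a joint passes its speed limit or range.

### The arm

A 6-joint arm with a two-finger parallel gripper is mounted at the origin on the work surface. World frame = base frame: x ahead of the robot, y to its left, z up, the work surface at z = 0. Lengths are in m, angles in rad, forces in N, time in s.
With the tool pointing down it reaches from about 0.25 to 0.725 m from the base axis. Payload 4 kg.
Tool frame: the origin (TCP) lies at the very end of the fingers, on their centre line; the grasp point (between the pads) lies bot.grasp_offset behind it (bot.grasp_offset is the distance from the TCP to the grasp point, in m); x points along the fingers, z is the direction in which the jaws open and shut, and the axes are right-handed (so a half turn about x gives the same grasp; the last joint's range is limited). The gripper opens to 85 mm and grips with 20 to 120 N. Pads are 22 mm wide; open, the fingers measure 114 mm over their backs; the gripper's body (76 mm by 85 mm) begins 54 mm behind the grasp point. The pads swing forward as they close: fully open they stand 13 mm farther back than shut.
Start: joints at [-1.281, 0.241, 0.005, 1.335, 0, 1.571], TCP at [0.143, -0.479, 0.231] pointing down, gripper open.
Joint ranges: [-2.72, 2.72], [-1.05, 1.87], [-1.09, 1.28], [-1.99, 2.15], [-1.42, 1.44], [-3.14, 3.14]. Speed limits (rad/s): [2.79, 2.79, 3.14, 3.14, 3.14, 3.14].

### API

Orientations are given as a 3x3 rotation matrix whose columns are the frame's x, y, z axes.
In Python, from rig import bot gives the robot as it stands.
- The arm moves only by the tool play_rows, never from a script. Its argument "plan" is a list of rows, each a list of 3 entries, a list of its own where there are three numbers: the shift along the tool's x, y, z in cm, then the turn about the tool's x in degrees, then the opening, from -1 (shut) to 1 (fully open). In form: [[[tx, ty, tz], roll, hand], ...]. A call has 1 to 12 rows; each row shifts and turns the pose as measured when the row begins, along the tool's axes as they then stand; what a row does not reach is not made up. A row lasts 1/10 s, in which the tool goes at most 50 mm and 8.59 degrees, less where a joint would pass 70% of its speed; a pose out of reach is approached as far as the arm can. A call is refused whole if a number of a shift passes 5 or a number of a turn 8.59, either way. A call with a gripper value outside its range is refused whole. The fingers move at their own pace and stop on an object; "squeeze" is the grip in N (left out, the last holds). Time passes only in rows, so rows that do not move let the fingers close. It gives the time, the measured TCP pose, the force and the opening at its end, in the units of the state.
- bot.state(): the state, without advancing time (a new reading comes with each control period).
- bot.snapshot(name): name is "scene" or "top"; returns the picture (400x640x3 uint8, red, green, blue); there is no depth.
- bot.get_calibration(name): a dict with "K" (3x3 intrinsics, pixels), "extrinsics" (4x4, takes a point from camera to world coordinates). Camera axes: x right, y down, z forward; pixel columns grow to the right and rows downward; lengths in m; the calibration is good to about 2 mm. A picture is of the moment at which its call begins. get_calibration takes no time and is no camera call.
- bot.close_job(): hands the job in, once; it reports no verdict.
The state is a dict: "time_s": time; "joint_positions": joint angles; "qvel": joint speeds; "joint_torque": joint torques, N m; "ee_pos": TCP position; "tcp_rot": TCP orientation; "ft_force": force on the tool from outside, world axes, zero at the start; "moment": the same for the moment, N m; "gripper_width": finger opening in m.
Only numpy, scipy, OpenCV 4.12 (cv2) and the standard library are available. Lean on these libraries where they do the work, as an engineer would, in place of code of your own. Each camera call takes 0.05 s, during which the arm holds its last target.

## Working session

There is one attempt and no reset: what is moved stays moved. The work goes in short steps, Python scripts to look and compute and a tool call to move; the robot and the scene stay as the last step left them, time stands still between calls to the robot, and variables do not carry over. Pictures are saved under pics/ and viewed, and the job is handed in when it is done.

Besides the shell and the picture viewer there is one more tool, called after "Request:" as name(argument=value, ...) on one line, values as JSON. play_rows: Moves the arm, as the interface text tells. Its arguments: {"type":"object","properties":{"plan":{"type":"array"},"squeeze":{"type":"number"}},"required":["plan"]}

```bash
mkdir -p pics; ls
python3 - <<'E'
from rig import bot
import cv2
s=bot.state();print(s);print(bot.grasp_offset)
for n in("scene","top"):
    im=bot.snapshot(n);cv2.imwrite(f"pics/{n}0.png",im[:,:,::-1])
    print(bot.get_calibration(n))
E
```

```text
pics
{'time_s': 0.0, 'joint_positions': array([-1.28099924e+00,  2.41417576e-01,  3.70364723e-03,  1.33516992e+00,
       -1.13473148e-05,  1.57077563e+00]), 'qvel': array([-0.00158552,  0.00113294, -0.00034614,  0.00135221,  0.00089931,
        0.00019522]), 'joint_torque': array([-3.89298802e-04, -3.72317398e+01,  2.52408063e+01,  1.69340411e-02,
       -7.09418896e-05,  7.22132455e-06]), 'ee_pos': array([ 0.14269545, -0.47854783,  0.23040279]), 'tcp_rot': array([[-6.07399224e-04,  9.58295956e-01,  2.85776995e-01],
       [ 1.99723171e-03,  2.85777641e-01, -9.58293875e-01],
       [-9.99997821e-01, -1.13040795e-05, -2.08752019e-03]]), 'ft_force': array([-0.91058578,  0.21682496, -0.09084685]), 'moment': array([-0.01545576, -0.07652917, -0.01005297]), 'gripper_width': 0.08534833035159206}
0.0187
{'K': array([[414.68077018,   0.        , 318.78960627],
       [  0.        , 414.68077018, 200.08731806],
       [  0.        ,   0.        ,   1.        ]]), 'extrinsics': array([[-0.22273078,  0.73975746, -0.63494086,  1.15249006],
       [ 0.97487685,  0.16735773, -0.14699158,  0.16252785],
       [-0.00247586, -0.6517287 , -0.75844814,  0.76497404],
       [ 0.        ,  0.        ,  0.        ,  1.        ]])}
{'K': array([[426.21411752,   0.        , 316.72289756],
       [  0.        , 426.21411752, 203.19468431],
       [  0.        ,   0.        ,   1.        ]]), 'extrinsics': array([[-0.02212831, -0.99667728,  0.07838841,  0.45955274],
       [-0.99970953,  0.02280808,  0.00778702,  0.0210286 ],
       [-0.00954904, -0.07819333, -0.99689248,  1.33654749],
       [ 0.        ,  0.        ,  0.        ,  1.        ]])}
```

View pics/scene0.png

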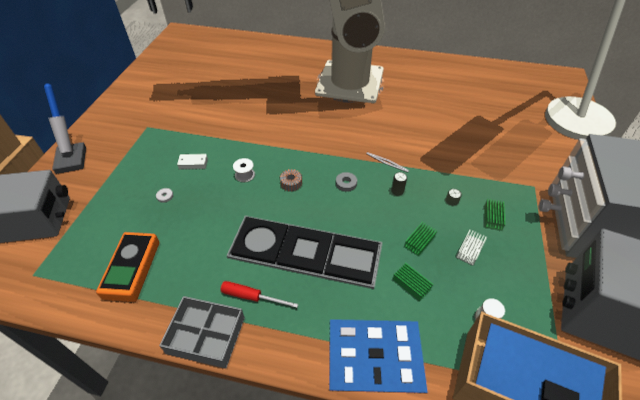

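View pics/top0.png

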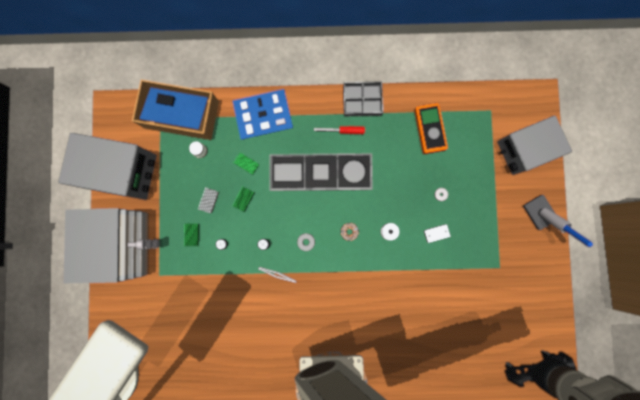

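```bash
cat > h.py <<'E'
import numpy as np,cv2
from rig import bot
C={n:bot.get_calibration(n) for n in("scene","top")}
def ray(n,uv,z):
    K,E=C[n]["K"],C[n]["extrinsics"]
    d=E[:3,:3]@np.linalg.inv(K)@np.array([uv[0],uv[1],1.]); o=E[:3,3]
    return o+d*(z-o[2])/d[2]
def proj(n,p):
    K,E=C[n]["K"],C[n]["extrinsics"]
    c=E[:3,:3].T@(np.array(p)-E[:3,3]); q=K@c; return q[:2]/q[2]
E
python3 - <<'E'
import cv2
a=cv2.imread('pics/scene0.png');b=cv2.imread('pics/top0.png')
cv2.imwrite('pics/s_a.png',cv2.resize(a[140:300,140:340],None,fx=4,fy=3.75,interpolation=2)) if 0 else cv2.imwrite('pics/s_a.png',cv2.resize(a[145:295,140:340],None,fx=4,fy=4,interpolation=2))
cv2.imwrite('pics/s_b.png',cv2.resize(a[145:305,330:530],None,fx=3.7,fy=3.7,interpolation=2))
cv2.imwrite('pics/t_a.png',cv2.resize(b[140:265,170:330],None,fx=4.6,fy=4.6,interpolation=2))
cv2.imwrite('pics/t_b.png',cv2.resize(b[140:265,310:470],None,fx=4.6,fy=4.6,interpolation=2))
E
```

```text
(no output)
```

View pics/s_a.png

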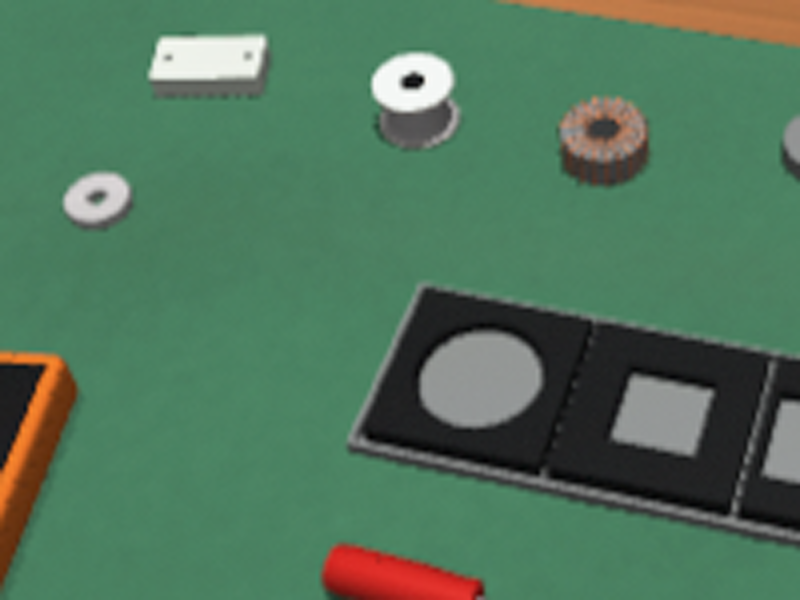

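View pics/s_b.png

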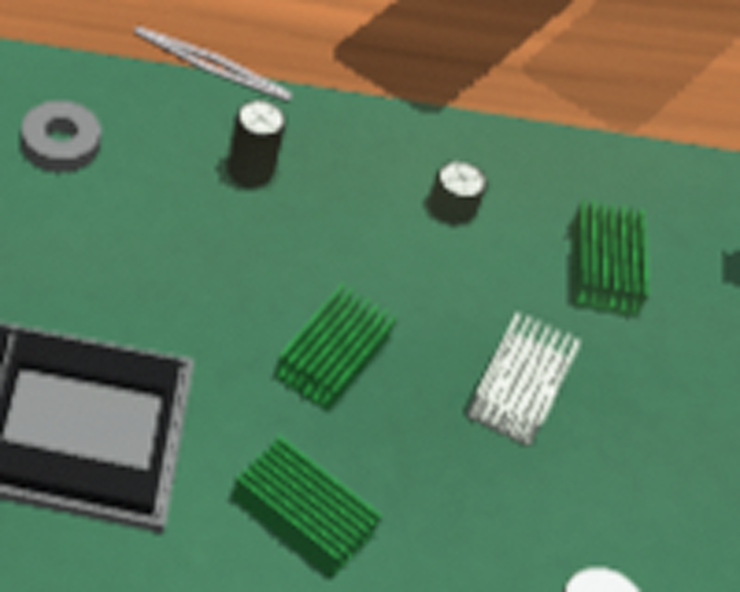

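View pics/t_a.png

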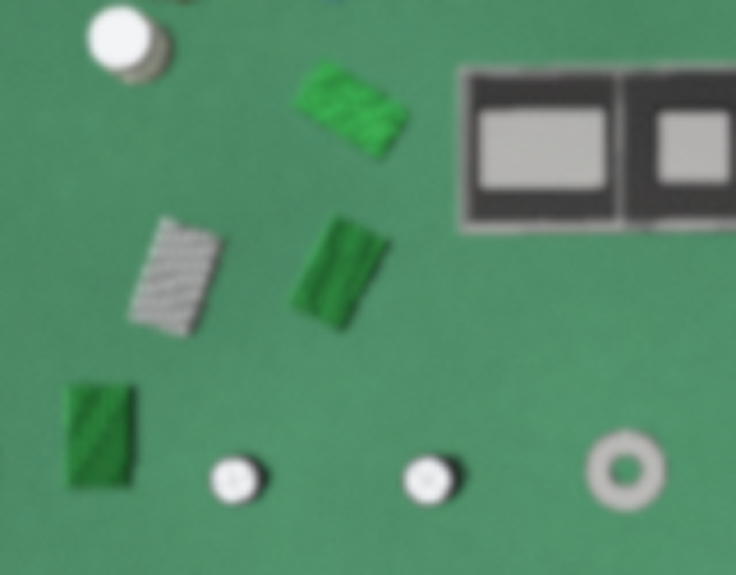

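View pics/t_b.png

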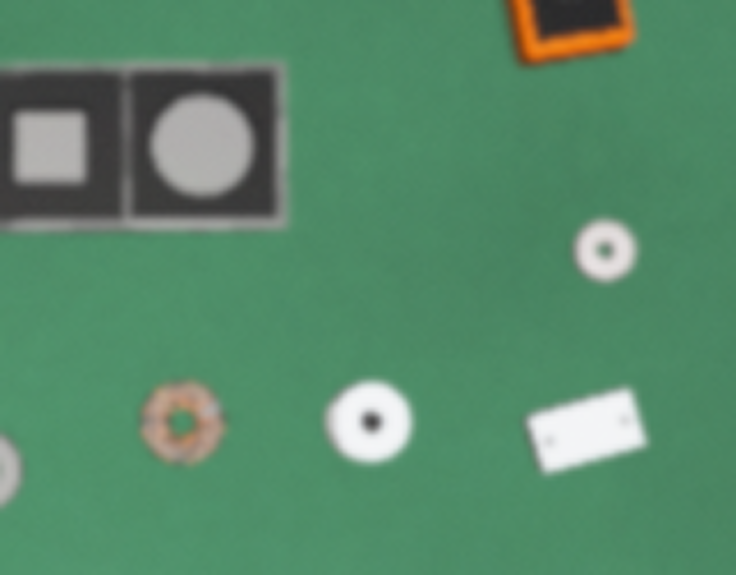

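```bash
cat > meas.py <<'E'
from h import *
import sys
def blob(n,im,c,r,mask):
    x,y=c; m=np.zeros(mask.shape,np.uint8); cv2.rectangle(m,(x-r,y-r),(x+r,y+r),255,-1)
    m&=mask
    k=max(cv2.findContours(m,0,cv2.CHAIN_APPROX_NONE)[0],key=cv2.contourArea)
    f=np.zeros_like(m);cv2.drawContours(f,[k],-1,255,-1)
    M=cv2.moments(f,True)
    return np.array([M['m10']/M['m00'],M['m01']/M['m00']]),k,M['m00']
if __name__=="__main__":
    im=cv2.imread('pics/top0.png'); hsv=cv2.cvtColor(im,cv2.COLOR_BGR2HSV)
    g=((hsv[...,0]>60)&(hsv[...,0]<90)&(hsv[...,1]>80))
    notg=((~g)*255).astype(np.uint8); 
    br=((~g)&(hsv[...,2]>140)).astype(np.uint8)*255
    for nm,c,r,z,mk in[("choke",(350,232),13,.024,notg),("washer",(442,194),11,.010,br),("cap",(264,244),8,.052,br),("hs",(207,200),17,.020,br),("round",(354,171),13,.008,br),("square",(320,172),11,.008,br),("long",(288,172),15,.008,br)]:
        p,k,a=blob("top",im,c,r,mk)
        W=ray("top",p,z); s=1/426*(1.3365-z)
        rect=cv2.minAreaRect(k)
        q=np.array([ray("top",u,z)[:2] for u in cv2.boxPoints(rect)])
        e1,e2=q[1]-q[0],q[2]-q[1]
        print(nm,p.round(2),W.round(4),"eqdia",round(2*np.sqrt(a/np.pi)*s,4),"rect",np.linalg.norm(e1).round(3),np.degrees(np.arctan2(e1[1],e1[0])).round(1),np.linalg.norm(e2).round(3),np.degrees(np.arctan2(e2[1],e2[0])).round(1),"proj scene",proj("scene",W).round(1))
E
python3 meas.py
```

```text
choke [349.21 231.28] [ 0.474  -0.0666  0.024 ] eqdia 0.0605 rect 0.057 -46.4 0.058 -136.5 proj scene [290.4 176.9]
washer [441.43 193.89] [ 0.5841 -0.3581  0.01  ] eqdia 0.0457 rect 0.04 -91.3 0.044 177.4 proj scene [163.2 193.7]
cap [261.94 243.99] [0.4414 0.1983 0.052 ] eqdia 0.0337 rect 0.03 -91.3 0.03 179.3 proj scene [400.7 176.8]
hs [206.48 199.95] [0.581  0.3737 0.02  ] eqdia 0.0617 rect 0.075 -20.1 0.042 -111.2 proj scene [473.7 245.5]
round [353.38 171.26] [ 0.662 -0.086  0.008] eqdia 0.0645 rect 0.063 -46.2 0.062 -136.9 proj scene [259.8 240.1]
square [320.5 171.5] [0.6637 0.0173 0.008 ] eqdia 0.0493 rect 0.041 -91.4 0.041 178.6 proj scene [304.7 249.3]
long [287.57 172.06] [0.6644 0.121  0.008 ] eqdia 0.0732 rect 0.079 -91.4 0.051 178.9 proj scene [351.4 258.5]
```

Run:
```python
from meas import *
im=cv2.imread('pics/scene0.png'); hsv=cv2.cvtColor(im,cv2.COLOR_BGR2HSV)
g=((hsv[...,0]>60)&(hsv[...,0]<90)&(hsv[...,1]>80))
notg=((~g)*255).astype(np.uint8); br=((~g)&(hsv[...,2]>165)).astype(np.uint8)*255
for nm,c,r,z,mk in[("washer",(164,194),13,.010,br),("captop",(401,177),9,.052,br),("round",(261,240),22,.008,br),("sq",(305,249),16,.008,br),("long",(351,259),26,.008,br),("chokeall",(291,180),15,.012,notg),("hsall",(472,246),20,.012,br)]:
    p,k,a=blob("scene",im,c,r,mk); print(nm,p.round(1),ray("scene",p,z).round(4),cv2.boundingRect(k))
# choke top face: upper ellipse half
# tray outline corners, both views
for n,seed in(("scene",(305,250)),("top",(320,172))):
    im=cv2.imread(f'pics/{n}0.png');hsv=cv2.cvtColor(im,cv2.COLOR_BGR2HSV)
    sat=((hsv[...,1]<60)|(hsv[...,2]<60)).astype(np.uint8)*255
    r=80 if n=="scene" else 55
    p,k,a=blob(n,im,seed,r,sat)
    h=cv2.convexHull(k); ap=cv2.approxPolyDP(h,4,True)[:,0]
    print(n,ap.tolist())
    for u in ap: print(ray(n,u,.010 ).round(4))
    dk=(hsv[...,2]<80).astype(np.uint8)*255
    p,k,a=blob(n,im,seed,r,dk); ap=cv2.approxPolyDP(cv2.convexHull(k),3,True)[:,0]
    print(" black",[(u.tolist(),ray(n,u,.017).round(3)[:2].tolist()) for u in ap])
```

```text
washer [163.7 193.6] [ 0.5835 -0.357   0.01  ] (156, 188, 16, 12)
captop [400.  176.3] [0.4399 0.1965 0.052 ] (395, 172, 11, 9)Traceback (most recent call last):
  File "<stdin>", line 6, in <module>
  File "meas.py", line 6, in blob
    k=max(cv2.findContours(m,0,cv2.CHAIN_APPROX_NONE)[0],key=cv2.contourArea)
ValueError: max() iterable argument is empty
```

Run:
```python
from meas import *
im=cv2.imread('pics/scene0.png'); hsv=cv2.cvtColor(im,cv2.COLOR_BGR2HSV)
g=((hsv[...,0]>60)&(hsv[...,0]<90)&(hsv[...,1]>80))
notg=((~g)*255).astype(np.uint8); br=((~g)&(hsv[...,2]>110)).astype(np.uint8)*255
for nm,c,r,z,mk in[("round",(261,240),17,.008,br),("sq",(305,249),16,.008,br),("long",(351,259),26,.008,br),("chokeall",(291,180),15,.012,notg),("hsall",(472,246),20,.012,br)]:
    p,k,a=blob("scene",im,c,r,mk); print(nm,p.round(1),ray("scene",p,z).round(4),cv2.boundingRect(k),"rect",cv2.minAreaRect(k)[2])
for n,seed in(("scene",(305,250)),("top",(320,172))):
    im=cv2.imread(f'pics/{n}0.png');hsv=cv2.cvtColor(im,cv2.COLOR_BGR2HSV)
    sat=((hsv[...,1]<60)|(hsv[...,2]<60)).astype(np.uint8)*255
    r=80 if n=="scene" else 55
    p,k,a=blob(n,im,seed,r,sat)
    ap=cv2.approxPolyDP(cv2.convexHull(k),4,True)[:,0]
    print(n,[(u.tolist(),ray(n,u,.010).round(3)[:2].tolist()) for u in ap])
    dk=(hsv[...,2]<80).astype(np.uint8)*255
    p,k,a=blob(n,im,seed,r,dk); ap=cv2.approxPolyDP(cv2.convexHull(k),3,True)[:,0]
    print(" black",[(u.tolist(),ray(n,u,.017).round(3)[:2].tolist()) for u in ap])
```

```text
round [259.5 239.5] [ 0.6606 -0.0872  0.008 ] (245, 228, 30, 24) rect 90.0
sq [305.  248.4] [0.6614 0.0174 0.008 ] (293, 239, 25, 20) rect 11.309932708740234
long [351.8 258. ] [0.6631 0.1216 0.008 ] (331, 246, 42, 26) rect 11.309932708740234
chokeall [290.6 179.7] [ 0.4722 -0.0672  0.012 ] (279, 169, 24, 23) rect 90.0
hsall [471.5 246.5] [0.5789 0.3712 0.012 ] (457, 229, 30, 36) rect 26.56505012512207
scene [([227, 253], [0.712, -0.144]), ([244, 216], [0.606, -0.143]), ([381, 242], [0.609, 0.177]), ([373, 288], [0.726, 0.176])]
 black [([230, 251], [0.709, -0.137]), ([246, 217], [0.613, -0.134]), ([379, 243], [0.618, 0.173]), ([371, 283], [0.719, 0.17]), ([233, 255], [0.718, -0.127])]
top [([371, 154], [0.715, -0.143]), ([371, 189], [0.604, -0.139]), ([269, 188], [0.615, 0.18]), ([271, 154], [0.723, 0.172])]
 black [([334, 156], [0.71, -0.026]), ([335, 186], [0.616, -0.027]), ([306, 186], [0.618, 0.064]), ([305, 158], [0.706, 0.065])]
```

```bash
cat > go.py <<'E'
# usage: go.py x y z jawdeg rows [hand]   prints the remaining way, split in equal rows
import sys,math
from h import *
from scipy.spatial.transform import Rotation as Ro
x,y,z,jaw,n=map(float,sys.argv[1:6]); n=int(n)
s=bot.state(); p=s["ee_pos"].copy(); R=s["tcp_rot"].copy()
j0=math.degrees(math.atan2(R[1,2],R[0,2])); d=(jaw-j0+180)%360-180
print("t",round(s["time_s"],2),"pos",p.round(4),"jaw",round(j0,1),"tilt",np.degrees(np.arccos(-R[2,0])).round(2),"F",s["ft_force"].round(1),"w",round(s["gripper_width"],4),"q",s["joint_positions"].round(2))
D=(np.array([x,y,z])-p)/n
print("left mm",(D*n*1000).round(1),"roll",round(-d,1))
rows=[]
for i in range(n):
    t=R.T@D*100; r=-d/n
    rows.append([[round(float(v),2) for v in t],round(r,2)])
    R=R@Ro.from_euler('x',r,degrees=True).as_matrix()
print(rows)
E
python3 go.py .58 .3725 .17 70.5 22
```

```text
t 0.1 pos [ 0.1427 -0.4786  0.2305] jaw -73.4 tilt 0.1 F [ 0.2 -0.4  0.3] w 0.0856 q [-1.28  0.24  0.    1.34 -0.    1.57]
left mm [437.3 851.1 -60.5] roll -143.9
[[[0.28, 3.01, -3.14], -6.54], [[0.28, 3.35, -2.78], -6.54], [[0.28, 3.64, -2.38], -6.54], [[0.28, 3.89, -1.95], -6.54], [[0.28, 4.09, -1.49], -6.54], [[0.28, 4.23, -1.01], -6.54], [[0.28, 4.32, -0.53], -6.54], [[0.28, 4.35, -0.03], -6.54], [[0.28, 4.32, 0.46], -6.54], [[0.28, 4.24, 0.95], -6.54], [[0.28, 4.11, 1.43], -6.54], [[0.28, 3.92, 1.89], -6.54], [[0.28, 3.68, 2.32], -6.54], [[0.28, 3.39, 2.73], -6.54], [[0.28, 3.06, 3.1], -6.54], [[0.28, 2.68, 3.42], -6.54], [[0.28, 2.28, 3.71], -6.54], [[0.28, 1.84, 3.94], -6.54], [[0.28, 1.38, 4.13], -6.54], [[0.28, 0.9, 4.26], -6.54], [[0.28, 0.41, 4.33], -6.54], [[0.28, -0.09, 4.35], -6.54]]
```

Request:
play_rows(plan=[[[0.28, 3.0, -3.1], -6.5, 1], [[0.28, 3.3, -2.8], -6.5, 1], [[0.28, 3.6, -2.4], -6.5, 1], [[0.28, 3.9, -2.0], -6.5, 1], [[0.28, 4.1, -1.5], -6.5, 1], [[0.28, 4.2, -1.0], -6.5, 1], [[0.28, 4.3, -0.5], -6.5, 1], [[0.28, 4.3, 0], -6.5, 1], [[0.28, 4.3, 0.5], -6.5, 1], [[0.28, 4.2, 1.0], -6.5, 1]], squeeze=40)

```text
time_s: 1.1
ee_pos: [0.3384, -0.0805, 0.1985]
tcp_rot: [[-0.002, 0.114, 0.994], [0.004, 0.993, -0.114], [-1.0, 0.004, -0.002]]
ft_force: [0.8, -0.7, 0.1]
gripper_width: 0.0857
```

```bash
python3 go.py .58 .3725 .17 70.5 12
```

```text
t 1.1 pos [ 0.3384 -0.0805  0.1985] jaw -6.5 tilt 0.26 F [ 0.8 -0.7  0.1] w 0.0857 q [-0.24 -0.04 -0.4   1.21  0.    1.45]
left mm [241.6 453.  -28.5] roll -77.0
[[[0.25, 3.98, 1.57], -6.42], [[0.25, 3.78, 2.01], -6.42], [[0.25, 3.53, 2.42], -6.42], [[0.25, 3.24, 2.8], -6.42], [[0.25, 2.91, 3.14], -6.42], [[0.25, 2.54, 3.45], -6.42], [[0.25, 2.13, 3.71], -6.42], [[0.25, 1.71, 3.92], -6.42], [[0.25, 1.26, 4.09], -6.42], [[0.25, 0.79, 4.2], -6.42], [[0.25, 0.32, 4.27], -6.42], [[0.25, -0.16, 4.27], -6.42]]
```

Request:
play_rows(plan=[[[0.25, 4.0, 1.6], -6.4, 1], [[0.25, 3.8, 2.0], -6.4, 1], [[0.25, 3.5, 2.4], -6.4, 1], [[0.25, 3.2, 2.8], -6.4, 1], [[0.25, 2.9, 3.1], -6.4, 1], [[0.25, 2.5, 3.5], -6.4, 1], [[0.25, 2.1, 3.7], -6.4, 1], [[0.25, 1.7, 3.9], -6.4, 1], [[0.25, 1.3, 4.1], -6.4, 1], [[0.25, 0.8, 4.2], -6.4, 1], [[0.25, 0.3, 4.3], -6.4, 1], [[0.25, -0.2, 4.3], -6.4, 1]])

```text
time_s: 2.3
ee_pos: [0.5709, 0.3992, 0.1622]
tcp_rot: [[-0.008, -0.96, 0.278], [-0.002, 0.278, 0.96], [-1.0, 0.007, -0.004]]
ft_force: [0.6, 0.3, 1.0]
gripper_width: 0.0857
```

```bash
python3 go.py .58 .3725 .06 70.5 6
```

```text
t 2.3 pos [0.5709 0.3992 0.1622] jaw 73.8 tilt 0.46 F [0.6 0.3 1. ] w 0.0857 q [0.61 0.69 0.52 1.41 0.   0.89]
left mm [   9.1  -26.7 -102.2] roll 3.3
[[[1.7, -0.28, -0.38], 0.56], [[1.7, -0.28, -0.38], 0.56], [[1.7, -0.29, -0.37], 0.56], [[1.7, -0.29, -0.37], 0.56], [[1.7, -0.3, -0.37], 0.56], [[1.7, -0.3, -0.36], 0.56]]
```

Request:
play_rows(plan=[[[1.7, -0.3, -0.4], 0.6, 1], [[1.7, -0.3, -0.4], 0.6, 1], [[1.7, -0.3, -0.4], 0.6, 1], [[1.7, -0.3, -0.4], 0.5, 1], [[1.7, -0.3, -0.3], 0.5, 1], [[1.5, -0.3, -0.3], 0.5, 1], [[0, 0, 0], 0, 1]])

```text
time_s: 3.0
ee_pos: [0.5797, 0.3792, 0.0468]
tcp_rot: [[-0.017, -0.946, 0.325], [-0.006, 0.325, 0.946], [-1.0, 0.014, -0.011]]
ft_force: [-0.3, -0.4, -1.1]
gripper_width: 0.0854
```

```bash
python3 go.py .58 .3725 .008 70.5 4
python3 - <<'E'
from h import *
a=bot.snapshot("scene");cv2.imwrite('pics/s1.png',cv2.resize(a[120:290,370:570],None,fx=3.5,fy=3.5,interpolation=2)[:,:,::-1])
E
```

```text
t 3.0 pos [0.5797 0.3792 0.0468] jaw 71.0 tilt 1.03 F [-0.3 -0.4 -1.1] w 0.0854 q [0.58 0.75 0.34 1.18 0.   0.91]
left mm [  0.3  -6.7 -38.8] roll 0.5
[[[0.97, -0.08, -0.14], 0.14], [[0.97, -0.08, -0.14], 0.14], [[0.97, -0.08, -0.14], 0.14], [[0.97, -0.08, -0.14], 0.14]]
```

View pics/s1.png

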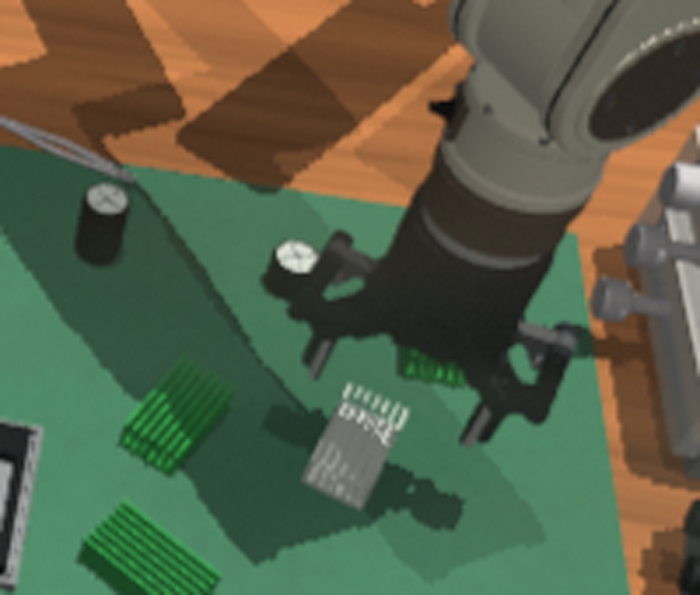

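Request:
play_rows(plan=[[[0.9, -0.1, -0.17], 0.1, 1], [[0.9, -0.1, -0.17], 0.1, 1], [[0.9, -0.1, -0.17], 0.1, 1], [[0.9, -0.1, -0.15], 0.1, 1], [[0.3, 0, 0], 0.1, 1], [[0, 0, 0], 0, 1]])

```text
time_s: 3.65
ee_pos: [0.5825, 0.3731, 0.0087]
tcp_rot: [[-0.012, -0.943, 0.332], [-0.002, 0.332, 0.943], [-1.0, 0.01, -0.006]]
ft_force: [-0.4, -0.3, -0.3]
gripper_width: 0.0856
```

```bash
python3 go.py .58 .3725 .007 70.5 1
python3 - <<'E'
from h import *
a=bot.snapshot("scene");cv2.imwrite('pics/s2.png',cv2.resize(a[170:290,400:550],None,fx=4.5,fy=4.5,interpolation=2)[:,:,::-1])
E
```

```text
t 3.65 pos [0.5825 0.3731 0.0087] jaw 70.6 tilt 0.7 F [-0.4 -0.3 -0.3] w 0.0856 q [0.57 0.78 0.29 1.09 0.   0.91]
left mm [-2.5 -0.6 -1.7] roll 0.1
[[[0.17, 0.21, -0.14], 0.09]]
```

View pics/s2.png

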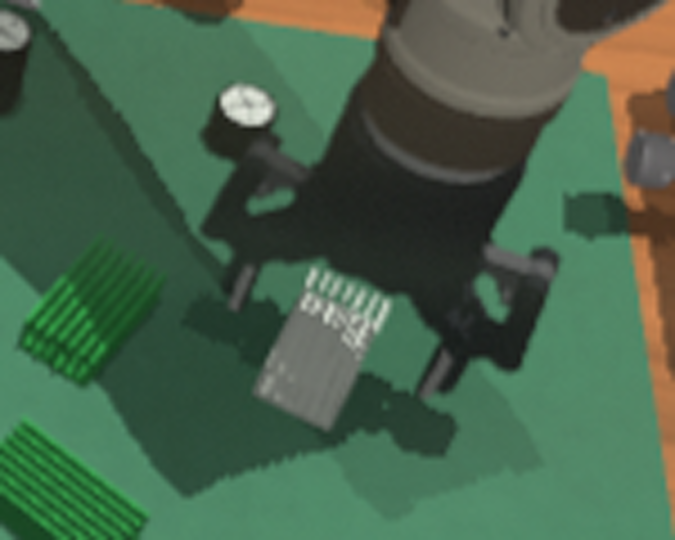

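Request:
play_rows(plan=[[[0.1, 0.2, -0.1], 0.1, -1], [[0, 0, 0], 0, -1], [[0, 0, 0], 0, -1], [[0, 0, 0], 0, -1], [[0, 0, 0], 0, -1], [[0, 0, 0], 0, -1], [[0, 0, 0], 0, -1], [[0, 0, 0], 0, -1]])

```text
time_s: 4.5
ee_pos: [0.5808, 0.3737, 0.0094]
tcp_rot: [[-0.01, -0.943, 0.334], [-0.001, 0.334, 0.943], [-1.0, 0.009, -0.004]]
ft_force: [-0.3, -0.2, -0.6]
gripper_width: 0.0367
```

```bash
python3 go.py .58 .3725 .12 70.5 5
python3 - <<'E'
from h import *
a=bot.snapshot("scene");cv2.imwrite('pics/s3.png',cv2.resize(a[170:290,400:550],None,fx=4.5,fy=4.5,interpolation=2)[:,:,::-1])
E
```

```text
t 4.5 pos [0.5808 0.3737 0.0094] jaw 70.5 tilt 0.55 F [-0.3 -0.2 -0.6] w 0.0367 q [0.57 0.78 0.28 1.09 0.   0.91]
left mm [ -0.8  -1.2 110.6] roll 0.0
[[[-2.21, 0.03, -0.04], 0.0], [[-2.21, 0.03, -0.04], 0.0], [[-2.21, 0.03, -0.04], 0.0], [[-2.21, 0.03, -0.04], 0.0], [[-2.21, 0.03, -0.04], 0.0]]
```

View pics/s3.png

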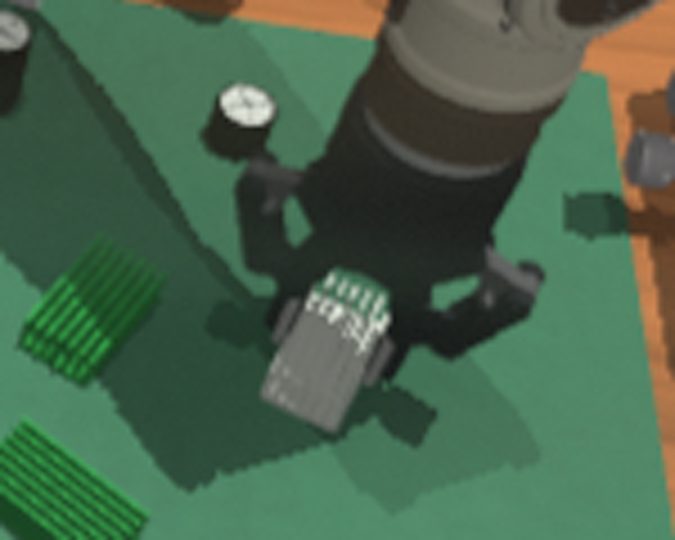

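Request:
play_rows(plan=[[[-1, 0, 0], 0, -1], [[-2, 0, 0], 0, -1], [[-2.5, 0, 0], 0, -1], [[-2.5, 0, 0], 0, -1], [[-2.5, 0, 0], 0, -1], [[-1, 0, 0], 0, -1], [[0, 0, 0], 0, -1]])

```text
time_s: 5.25
ee_pos: [0.5813, 0.3733, 0.1302]
tcp_rot: [[-0.011, -0.943, 0.334], [-0.002, 0.334, 0.943], [-1.0, 0.01, -0.006]]
ft_force: [-0.6, 1.3, -1.4]
gripper_width: 0.0369
```

```bash
python3 go.py .664 .121 .12 -0.7 12
python3 - <<'E'
from h import *
a=bot.snapshot("scene");cv2.imwrite('pics/s4.png',cv2.resize(a[100:260,400:600],None,fx=3.7,fy=3.7,interpolation=2)[:,:,::-1])
a=bot.snapshot("top");cv2.imwrite('pics/t4.png',cv2.resize(a[140:280,150:350],None,fx=3.7,fy=3.7,interpolation=2)[:,:,::-1])
E
```

```text
t 5.25 pos [0.5813 0.3733 0.1302] jaw 70.5 tilt 0.66 F [-0.6  1.3 -1.4] w 0.0369 q [0.57 0.69 0.45 1.34 0.   0.91]
left mm [  82.7 -252.3  -10.2] roll 71.2
[[[0.08, -1.35, -1.75], 5.93], [[0.08, -1.53, -1.6], 5.93], [[0.08, -1.68, -1.44], 5.93], [[0.08, -1.82, -1.25], 5.93], [[0.08, -1.94, -1.06], 5.93], [[0.08, -2.04, -0.85], 5.93], [[0.08, -2.12, -0.64], 5.93], [[0.08, -2.17, -0.41], 5.93], [[0.08, -2.2, -0.19], 5.93], [[0.08, -2.21, 0.04], 5.93], [[0.08, -2.2, 0.27], 5.93], [[0.08, -2.16, 0.5], 5.93]]
```

View pics/s4.png

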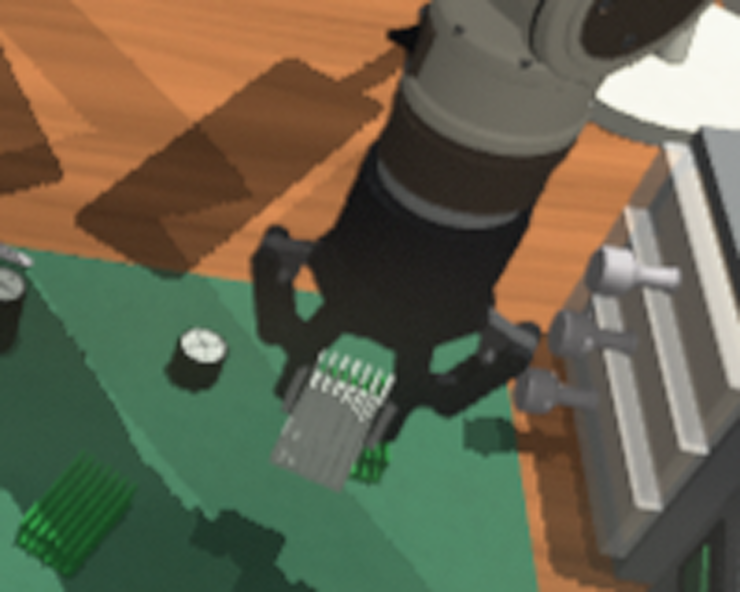

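View pics/t4.png

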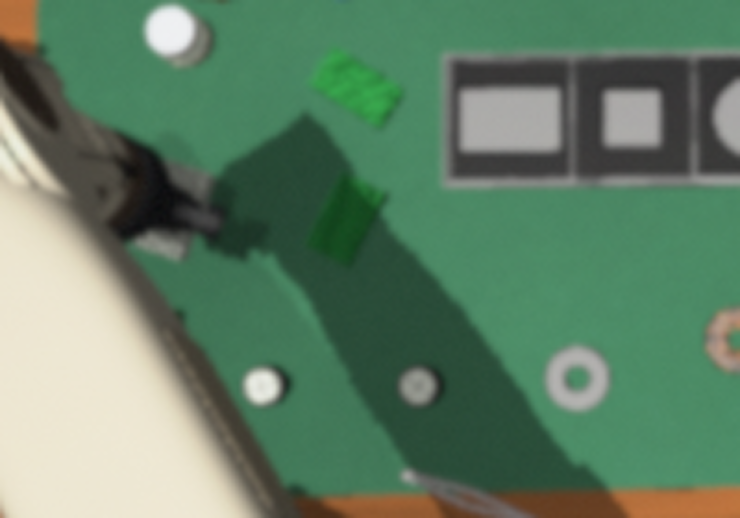

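Request:
play_rows(plan=[[[0.08, -1.35, -1.75], 5.9, -1], [[0.08, -1.5, -1.6], 5.9, -1], [[0.08, -1.7, -1.4], 5.9, -1], [[0.08, -1.8, -1.25], 5.9, -1], [[0.08, -1.9, -1.1], 5.9, -1], [[0.08, -2.0, -0.85], 5.9, -1], [[0.08, -2.1, -0.6], 5.9, -1], [[0.08, -2.2, -0.4], 5.9, -1], [[0.08, -2.2, -0.2], 5.9, -1], [[0.08, -2.2, 0], 5.9, -1], [[0.08, -2.2, 0.3], 5.9, -1], [[0.08, -2.2, 0.5], 5.9, -1]])

```text
time_s: 6.55
ee_pos: [0.6456, 0.1098, 0.0911]
tcp_rot: [[-0.055, 0.048, 0.997], [-0.017, 0.999, -0.049], [-0.998, -0.02, -0.054]]
ft_force: [0.8, 0.7, -1.4]
gripper_width: 0.0369
```

```bash
python3 go.py .664 .121 .06 -0.7 5
```

```text
t 6.55 pos [0.6456 0.1098 0.0911] jaw -2.8 tilt 3.31 F [ 0.8  0.7 -1.4] w 0.0369 q [ 0.17  0.68  0.32  1.27 -0.01  1.79]
left mm [ 18.4  11.2 -31.1] roll -2.1
[[[0.6, 0.25, 0.39], -0.42], [[0.6, 0.25, 0.39], -0.42], [[0.6, 0.25, 0.39], -0.42], [[0.6, 0.25, 0.4], -0.42], [[0.6, 0.24, 0.4], -0.42]]
```

Request:
play_rows(plan=[[[0, 0, 0], 0, -1], [[0, 0, 0], 0, -1]])

```text
time_s: 6.75
ee_pos: [0.6438, 0.1059, 0.0868]
tcp_rot: [[-0.062, 0.053, 0.997], [-0.019, 0.998, -0.054], [-0.998, -0.022, -0.061]]
ft_force: [0.8, 0.2, -1.6]
gripper_width: 0.0373
```

```bash
python3 go.py .664 .121 .10 -0.7 5
```

```text
t 6.75 pos [0.6438 0.1059 0.0868] jaw -3.1 tilt 3.72 F [ 0.8  0.2 -1.6] w 0.0373 q [ 0.17  0.68  0.31  1.27 -0.01  1.79]
left mm [20.2 15.1 13.2] roll -2.4
[[[-0.3, 0.32, 0.37], -0.48], [[-0.3, 0.31, 0.37], -0.48], [[-0.3, 0.31, 0.38], -0.48], [[-0.3, 0.31, 0.38], -0.48], [[-0.3, 0.31, 0.38], -0.48]]
```

Request:
play_rows(plan=[[[-0.5, 0.3, 0.4], -0.5, -1], [[-0.5, 0.3, 0.4], -0.5, -1], [[-0.5, 0.3, 0.4], -0.5, -1], [[-0.5, 0.3, 0.4], -0.5, -1], [[0, 0, 0], 0, -1]])

```text
time_s: 7.25
ee_pos: [0.6618, 0.1223, 0.1055]
tcp_rot: [[-0.064, 0.009, 0.998], [-0.019, 1.0, -0.01], [-0.998, -0.019, -0.064]]
ft_force: [0.0, 0.2, -1.0]
gripper_width: 0.0372
```

```bash
python3 go.py .664 .121 .10 -0.7 5
```

```text
t 7.25 pos [0.6618 0.1223 0.1055] jaw -0.6 tilt 3.83 F [ 0.   0.2 -1. ] w 0.0372 q [ 0.19  0.71  0.42  1.35 -0.01  1.77]
left mm [ 2.2 -1.3 -5.5] roll 0.1
[[[0.11, -0.02, 0.05], 0.03], [[0.11, -0.02, 0.05], 0.03], [[0.11, -0.02, 0.05], 0.03], [[0.11, -0.02, 0.05], 0.03], [[0.11, -0.02, 0.05], 0.03]]
```

Request:
play_rows(plan=[[[0, 0, 0], 0, -1], [[0, 0, 0], 0, -1], [[0, 0, 0], 0, -1], [[0, 0, 0], 0, -1]])

```text
time_s: 7.65
ee_pos: [0.6616, 0.1231, 0.1058]
tcp_rot: [[-0.064, 0.007, 0.998], [-0.019, 1.0, -0.009], [-0.998, -0.019, -0.064]]
ft_force: [0.2, 0.4, 0.6]
gripper_width: 0.0367
```

Request:
play_rows(plan=[[[-3, 0, 0], 0, -1], [[-3, 0, 0], 0, -1], [[-1, 0, 0], 0, -1], [[0, 0, 0], 0, -1]])

```text
time_s: 8.05
ee_pos: [0.6644, 0.1233, 0.175]
tcp_rot: [[-0.07, 0.008, 0.998], [-0.02, 1.0, -0.01], [-0.997, -0.02, -0.07]]
ft_force: [-0.1, 0.2, -0.9]
gripper_width: 0.0369
```

Request:
play_rows(plan=[[[2, 0, 0], 0, -1], [[2, 0, 0], 0, -1], [[2, 0, 0], 0, -1], [[0, 0, 0], 0, -1]])

```text
time_s: 8.45
ee_pos: [0.6588, 0.1214, 0.1097]
tcp_rot: [[-0.072, 0.009, 0.997], [-0.02, 1.0, -0.01], [-0.997, -0.021, -0.072]]
ft_force: [0.0, -0.7, -1.8]
gripper_width: 0.0371
```

Request:
play_rows(plan=[[[0, 0, -3], 0, -1], [[0, 0, -3], 0, -1], [[0, 0, -3], 0, -1], [[0, 0, 0], 0, -1]])

```text
time_s: 8.85
ee_pos: [0.5632, 0.1211, 0.1112]
tcp_rot: [[-0.081, 0.01, 0.997], [-0.022, 1.0, -0.012], [-0.996, -0.023, -0.081]]
ft_force: [0.3, 0.4, -1.9]
gripper_width: 0.037
```

Request:
play_rows(plan=[[[0, 0, 3], 0, -1], [[0, 0, 3], 0, -1], [[0, 0, 3], 0, -1], [[0, 0, 0], 0, -1]])

```text
time_s: 9.25
ee_pos: [0.655, 0.1201, 0.1047]
tcp_rot: [[-0.08, 0.009, 0.997], [-0.022, 1.0, -0.01], [-0.997, -0.023, -0.08]]
ft_force: [-0.1, -1.4, -1.6]
gripper_width: 0.0371
```

Request:
play_rows(plan=[[[0, 0, 0], -8, -1], [[0, 0, 0], -8, -1], [[0, 0, 0], -8, -1], [[0, 0, 0], 0, -1]])

```text
time_s: 9.65
ee_pos: [0.6562, 0.1198, 0.104]
tcp_rot: [[-0.081, -0.411, 0.908], [-0.022, 0.912, 0.41], [-0.996, 0.013, -0.083]]
ft_force: [-0.8, 0.2, -1.1]
gripper_width: 0.0371
```

Request:
play_rows(plan=[[[0, 0, 0], 8, -1], [[0, 0, 0], 8, -1], [[0, 0, 0], 8, -1], [[0, 0, 0], 0, -1]])

```text
time_s: 10.05
ee_pos: [0.6558, 0.1198, 0.105]
tcp_rot: [[-0.08, 0.022, 0.997], [-0.022, 0.999, -0.024], [-0.997, -0.024, -0.08]]
ft_force: [-0.2, 0.8, -0.9]
gripper_width: 0.037
```

Request:
play_rows(plan=[[[0, 0, 4], 0, -1], [[0, 0, 4], 0, -1], [[0, 0, 4], 0, -1], [[0, 0, 0], 0, -1]])

```text
time_s: 10.45
ee_pos: [0.7657, 0.1165, 0.0872]
tcp_rot: [[-0.097, 0.017, 0.995], [-0.025, 1.0, -0.019], [-0.995, -0.027, -0.096]]
ft_force: [-0.8, -0.3, -3.5]
gripper_width: 0.0369
```

Request:
play_rows(plan=[[[0, 0, 4], 0, -1], [[0, 0, 4], 0, -1], [[0, 0, 0], 0, -1]])

```text
time_s: 10.75
ee_pos: [0.7994, 0.1102, 0.0583]
tcp_rot: [[-0.099, 0.013, 0.995], [-0.025, 1.0, -0.016], [-0.995, -0.026, -0.099]]
ft_force: [0.1, -0.3, -1.3]
gripper_width: 0.0369
```

Request:
play_rows(plan=[[[-1, 0, -3], 0, -1], [[-1, 0, -3], 0, -1], [[-1, 0, -3], 0, -1], [[-1, 0, -3], 0, -1], [[0, 0, 0], 0, -1], [[0, 0, 0], 0, -1]])

```text
time_s: 11.35
ee_pos: [0.6828, 0.1143, 0.1047]
tcp_rot: [[-0.103, 0.008, 0.995], [-0.024, 1.0, -0.011], [-0.994, -0.025, -0.102]]
ft_force: [1.2, -0.0, -1.3]
gripper_width: 0.0368
```

Request:
play_rows(plan=[[[0, 2, 0], 0, -1], [[0, 2, 0], 0, -1], [[0, 2, 0], 0, -1], [[0, 2, 0], 0, -1], [[0, 0, 0], 0, -1], [[0, 0, 0], 0, -1]])

```text
time_s: 11.95
ee_pos: [0.6878, 0.2052, 0.1045]
tcp_rot: [[-0.094, 0.004, 0.996], [-0.021, 1.0, -0.006], [-0.995, -0.022, -0.093]]
ft_force: [0.7, -0.2, -0.9]
gripper_width: 0.0367
```

Request:
play_rows(plan=[[[0, -2, 0], 0, -1], [[0, -2, 0], 0, -1], [[0, -2, 0], 0, -1], [[0, -2, 0], 0, -1], [[0, 0, 0], 0, -1], [[0, 0, 0], 0, -1]])

```text
time_s: 12.55
ee_pos: [0.6875, 0.115, 0.105]
tcp_rot: [[-0.096, 0.009, 0.995], [-0.022, 1.0, -0.011], [-0.995, -0.023, -0.095]]
ft_force: [-0.1, -0.8, -1.2]
gripper_width: 0.0371
```

Request:
play_rows(plan=[[[0, 4, 0], 0, -1], [[0, 0, 0], 0, -1], [[0, 4, 0], 0, -1], [[0, 0, 0], 0, -1]])

```text
time_s: 12.95
ee_pos: [0.6896, 0.1947, 0.1043]
tcp_rot: [[-0.094, 0.014, 0.996], [-0.02, 1.0, -0.016], [-0.995, -0.021, -0.093]]
ft_force: [-0.2, 0.4, -1.3]
gripper_width: 0.037
```

Request:
play_rows(plan=[[[0, -1, 0], 0, -1], [[0, -1, 0], 0, -1], [[0, -1, 0], 0, -1], [[0, -1, 0], 0, -1], [[0, -1, 0], 0, -1], [[0, -1, 0], 0, -1], [[0, -1, 0], 0, -1]])

```text
time_s: 13.65
ee_pos: [0.6883, 0.1175, 0.1063]
tcp_rot: [[-0.093, 0.014, 0.996], [-0.02, 1.0, -0.016], [-0.995, -0.022, -0.093]]
ft_force: [0.3, 1.3, 0.1]
gripper_width: 0.0372
```

```bash
python3 go.py .664 .121 .10 -0.7 5
```

```text
t 13.65 pos [0.6883 0.1175 0.1063] jaw -0.9 tilt 5.49 F [0.3 1.3 0.1] w 0.0372 q [ 0.17  0.8   0.58  1.45 -0.    1.76]
left mm [-24.3   3.5  -6.3] roll -0.2
[[[0.17, 0.07, -0.47], -0.05], [[0.17, 0.07, -0.47], -0.05], [[0.17, 0.07, -0.47], -0.05], [[0.17, 0.07, -0.47], -0.05], [[0.17, 0.07, -0.47], -0.05]]
```

Request:
play_rows(plan=[[[0.9, 0.05, -0.55], -0.1, -1], [[1, 0.05, -0.55], -0.1, -1], [[1, 0.05, -0.55], 0, -1], [[1, 0.05, -0.5], 0, -1], [[1, 0.05, 0], 0, -1], [[1, 0.05, 0], 0, -1], [[0, 0, 0], 0, -1]])

```text
time_s: 14.35
ee_pos: [0.6623, 0.1116, 0.0487]
tcp_rot: [[-0.09, 0.018, 0.996], [-0.02, 1.0, -0.02], [-0.996, -0.022, -0.09]]
ft_force: [-0.1, 0.1, -0.6]
gripper_width: 0.0368
```

```bash
python3 go.py .6663 .1206 .022 -0.7 4
```

```text
t 14.35 pos [0.6623 0.1116 0.0487] jaw -1.2 tilt 5.29 F [-0.1  0.1 -0.6] w 0.0368 q [ 0.17  0.77  0.38  1.27 -0.    1.76]
left mm [  4.    9.  -26.7] roll -0.5
[[[0.65, 0.24, 0.15], -0.11], [[0.65, 0.24, 0.16], -0.11], [[0.65, 0.24, 0.16], -0.11], [[0.65, 0.24, 0.16], -0.11]]
```

Request:
play_rows(plan=[[[0.65, 0.25, 0.16], -0.1, -1], [[0.65, 0.25, 0.16], -0.1, -1], [[0.65, 0.25, 0.16], -0.1, -1], [[0.5, 0.2, 0.16], -0.1, -1], [[0, 0, 0], 0, -1]])

```text
time_s: 14.85
ee_pos: [0.6685, 0.1216, 0.0217]
tcp_rot: [[-0.088, 0.01, 0.996], [-0.019, 1.0, -0.012], [-0.996, -0.02, -0.088]]
ft_force: [-0.3, -0.5, -1.0]
gripper_width: 0.0368
```

```bash
python3 go.py .6663 .1206 .020 -0.7 1;python3 - <<'E'
from h import *
a=bot.snapshot("scene");cv2.imwrite('pics/s5.png',cv2.resize(a[170:290,280:430],None,fx=4.5,fy=4.5,interpolation=2)[:,:,::-1])
E
```

```text
t 14.85 pos [0.6685 0.1216 0.0217] jaw -0.7 tilt 5.17 F [-0.3 -0.5 -1. ] w 0.0368 q [ 0.18  0.81  0.38  1.23 -0.    1.76]
left mm [-2.2 -1.  -1.7] roll 0.0
[[[0.19, -0.1, -0.2], 0.01]]
```

View pics/s5.png

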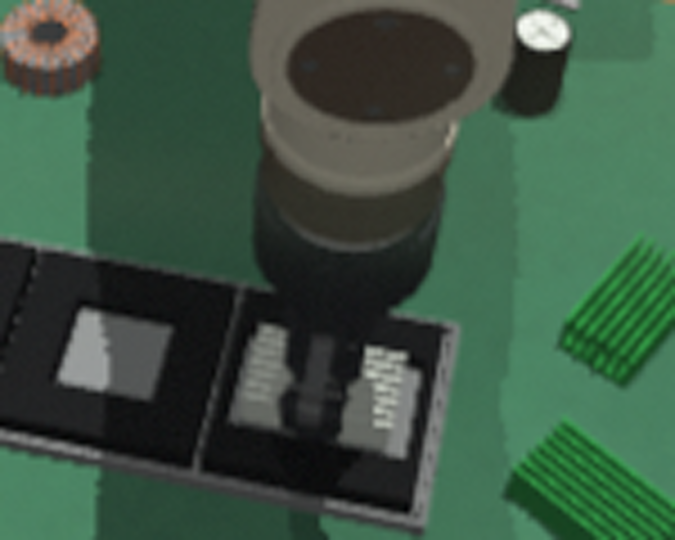

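Request:
play_rows(plan=[[[0.15, -0.05, -0.2], 0, -1], [[0, 0, 0], 0, -1], [[0, 0, 0], 0, 0.2], [[0, 0, 0], 0, 1], [[0, 0, 0], 0, 1], [[0, 0, 0], 0, 1], [[0, 0, 0], 0, 1]])

```text
time_s: 15.6
ee_pos: [0.6678, 0.121, 0.0232]
tcp_rot: [[-0.084, 0.011, 0.996], [-0.019, 1.0, -0.012], [-0.996, -0.02, -0.083]]
ft_force: [-0.1, 0.5, -1.0]
gripper_width: 0.0856
```

```bash
python3 go.py .6663 .1206 .12 -0.7 8;python3 - <<'E'
from h import *
a=bot.snapshot("scene");cv2.imwrite('pics/s6.png',cv2.resize(a[170:290,280:430],None,fx=4.5,fy=4.5,interpolation=2)[:,:,::-1])
E
```

```text
t 15.6 pos [0.6678 0.121  0.0232] jaw -0.7 tilt 4.91 F [-0.1  0.5 -1. ] w 0.0856 q [ 0.18  0.8   0.37  1.22 -0.    1.76]
left mm [-1.5 -0.4 96.8] roll -0.0
[[[-1.2, -0.03, -0.12], -0.0], [[-1.2, -0.03, -0.12], -0.0], [[-1.2, -0.03, -0.12], -0.0], [[-1.2, -0.03, -0.12], -0.0], [[-1.2, -0.03, -0.12], -0.0], [[-1.2, -0.03, -0.12], -0.0], [[-1.2, -0.03, -0.12], -0.0], [[-1.2, -0.03, -0.12], -0.0]]
```

View pics/s6.png

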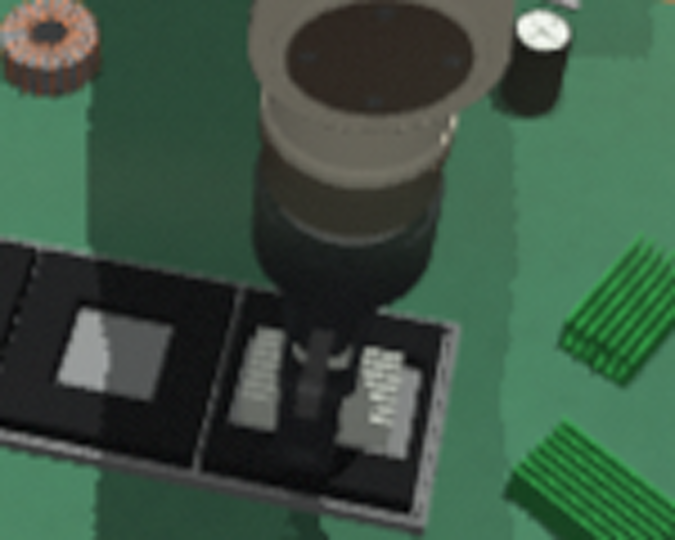

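Request:
play_rows(plan=[[[-1.2, 0, -0.1], 0, 1], [[-1.5, 0, -0.1], 0, 1], [[-2, 0, -0.1], 0, 1], [[-2, 0, -0.1], 0, 1], [[-2, 0, -0.1], 0, 1], [[-1, 0, 0], 0, 1], [[0, 0, 0], 0, 1]])

```text
time_s: 16.35
ee_pos: [0.6711, 0.123, 0.1281]
tcp_rot: [[-0.082, 0.011, 0.997], [-0.019, 1.0, -0.012], [-0.996, -0.019, -0.082]]
ft_force: [0.4, 0.3, 0.9]
gripper_width: 0.0856
```

```bash
python3 go.py .4405 .1975 .12 89.3 12;python3 - <<'E'
from h import *
a=bot.snapshot("scene");cv2.imwrite('pics/s7.png',cv2.resize(a[170:290,280:430],None,fx=4.5,fy=4.5,interpolation=2)[:,:,::-1])
E
```

```text
t 16.35 pos [0.6711 0.123  0.1281] jaw -0.7 tilt 4.84 F [0.4 0.3 0.9] w 0.0856 q [ 0.18  0.74  0.53  1.44 -0.    1.77]
left mm [-230.6   74.5   -8.1] roll -90.0
[[[0.21, 0.6, -1.92], -7.5], [[0.21, 0.85, -1.82], -7.5], [[0.21, 1.08, -1.7], -7.5], [[0.21, 1.29, -1.54], -7.5], [[0.21, 1.48, -1.36], -7.5], [[0.21, 1.64, -1.15], -7.5], [[0.21, 1.78, -0.93], -7.5], [[0.21, 1.89, -0.69], -7.5], [[0.21, 1.96, -0.44], -7.5], [[0.21, 2.0, -0.18], -7.5], [[0.21, 2.01, 0.08], -7.5], [[0.21, 1.98, 0.35], -7.5]]
```

View pics/s7.png

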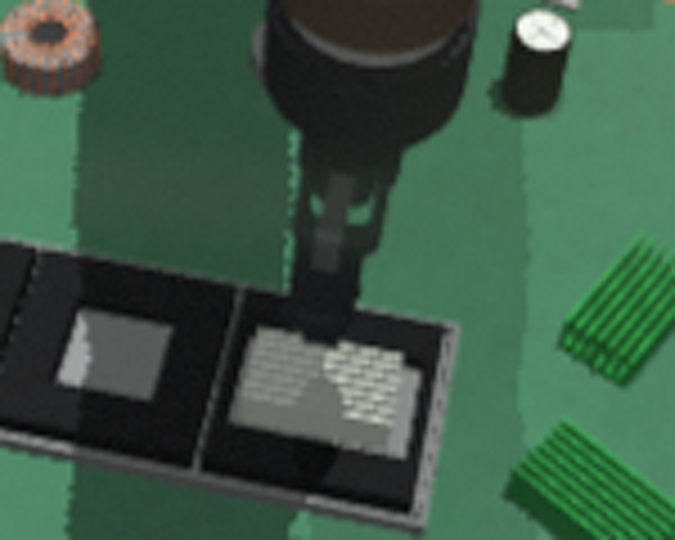

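Request:
play_rows(plan=[[[0.2, 0.6, -1.9], -7.5, 1], [[0.2, 0.85, -1.8], -7.5, 1], [[0.2, 1.1, -1.7], -7.5, 1], [[0.2, 1.3, -1.5], -7.5, 1], [[0.2, 1.5, -1.35], -7.5, 1], [[0.2, 1.6, -1.15], -7.5, 1], [[0.2, 1.8, -0.9], -7.5, 1], [[0.2, 1.9, -0.7], -7.5, 1], [[0.2, 1.9, -0.4], -7.5, 1], [[0, 1.5, -0.2], -7.5, 1], [[0, 1, 0], -7, 1], [[0, 0, 0], 0, 1]])

```text
time_s: 17.6
ee_pos: [0.456, 0.1799, 0.1101]
tcp_rot: [[-0.109, -0.99, 0.091], [-0.026, 0.095, 0.995], [-0.994, 0.106, -0.036]]
ft_force: [0.2, -0.3, -0.6]
gripper_width: 0.0856
```

```bash
python3 go.py .4405 .1975 .10 89.3 4
```

```text
t 17.6 pos [0.456  0.1799 0.1101] jaw 84.8 tilt 6.42 F [ 0.2 -0.3 -0.6] w 0.0856 q [ 0.37  0.39 -0.11  1.17  0.01  0.46]
left mm [-15.5  17.6 -10.1] roll -4.5
[[[0.28, 0.4, 0.41], -1.14], [[0.28, 0.39, 0.42], -1.14], [[0.28, 0.38, 0.43], -1.14], [[0.28, 0.37, 0.43], -1.14]]
```

Request:
play_rows(plan=[[[0.5, 0.4, 0.5], -4, 1], [[0.5, 0.4, 0.5], -4, 1], [[0.5, 0.4, 0.4], -4, 1], [[0.3, 0.3, 0.3], -3, 1], [[0, 0, 0], 0, 1]])

```text
time_s: 18.1
ee_pos: [0.439, 0.1955, 0.0896]
tcp_rot: [[-0.112, -0.98, -0.163], [-0.029, -0.161, 0.987], [-0.993, 0.115, -0.01]]
ft_force: [1.4, -0.1, 0.3]
gripper_width: 0.0851
```

```bash
python3 go.py .439 .1975 .024 100 8
```

```text
t 18.1 pos [0.439  0.1955 0.0896] jaw 99.4 tilt 6.61 F [ 1.4 -0.1  0.3] w 0.0851 q [ 0.41  0.4  -0.17  1.12  0.02  0.24]
left mm [ -0.    2.  -65.6] roll -0.6
[[[0.81, -0.1, 0.03], -0.08], [[0.81, -0.1, 0.03], -0.08], [[0.81, -0.1, 0.03], -0.08], [[0.81, -0.1, 0.03], -0.08], [[0.81, -0.1, 0.03], -0.08], [[0.81, -0.1, 0.03], -0.08], [[0.81, -0.1, 0.03], -0.08], [[0.81, -0.1, 0.03], -0.08]]
```

Request:
play_rows(plan=[[[0.8, -0.1, 0], 0, 1], [[0.8, -0.1, 0], 0, 1], [[0.8, -0.1, 0], 0, 1], [[0.8, -0.1, 0], 0, 1], [[0.8, -0.1, 0], 0, 1], [[0.8, -0.1, 0], 0, 1], [[0.7, -0.1, 0], 0, 1], [[0.6, -0.1, 0], 0, 1], [[0, 0, 0], 0, 1]])

```text
time_s: 19.0
ee_pos: [0.4408, 0.1937, 0.0209]
tcp_rot: [[-0.113, -0.982, -0.154], [-0.03, -0.152, 0.988], [-0.993, 0.116, -0.012]]
ft_force: [0.3, 0.6, 0.6]
gripper_width: 0.0852
```

```bash
python3 go.py .439 .1975 .024 100 1;python3 - <<'E'
from h import *
a=bot.snapshot("scene");cv2.imwrite('pics/s8.png',cv2.resize(a[110:230,330:480],None,fx=4.5,fy=4.5,interpolation=2)[:,:,::-1])
E
```

```text
t 19.0 pos [0.4408 0.1937 0.0209] jaw 98.9 tilt 6.72 F [0.3 0.6 0.6] w 0.0852 q [ 0.4   0.49 -0.24  0.96  0.02  0.25]
left mm [-1.8  3.8  3.1] roll -1.1
[[[-0.29, 0.15, 0.4], -1.13]]
```

View pics/s8.png

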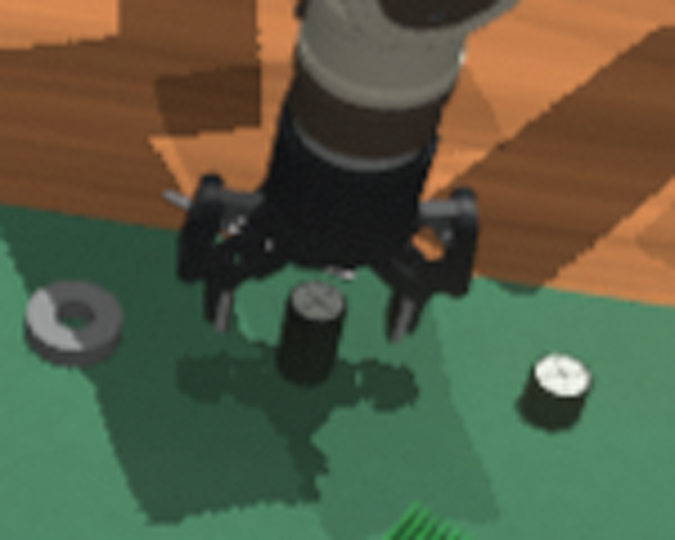

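Request:
play_rows(plan=[[[-0.2, 0.1, 0.4], -1, 1], [[0, 0, 0], 0, -1], [[0, 0, 0], 0, -1], [[0, 0, 0], 0, -1], [[0, 0, 0], 0, -1], [[0, 0, 0], 0, -1], [[0, 0, 0], 0, -1], [[0, 0, 0], 0, -1]])

```text
time_s: 19.85
ee_pos: [0.4408, 0.1988, 0.0253]
tcp_rot: [[-0.109, -0.979, -0.173], [-0.028, -0.171, 0.985], [-0.994, 0.113, -0.009]]
ft_force: [-0.4, 0.6, -0.9]
gripper_width: 0.0303
```

Request:
play_rows(plan=[[[-0.8, 0, 0], 0, -1], [[-1.2, 0, 0], 0, -1], [[-1.5, 0, 0], 0, -1], [[-1.5, 0, 0], 0, -1], [[-1.5, 0, 0], 0, -1], [[-1, 0, 0], 0, -1], [[0, 0, 0], 0, -1]])

```text
time_s: 20.55
ee_pos: [0.4488, 0.2004, 0.1041]
tcp_rot: [[-0.111, -0.979, -0.173], [-0.029, -0.171, 0.985], [-0.993, 0.115, -0.009]]
ft_force: [0.5, 0.6, -1.1]
gripper_width: 0.0311
```

```bash
python3 go.py .662 .017 .12 99 12;python3 - <<'E'
from h import *
a=bot.snapshot("scene");cv2.imwrite('pics/s9.png',cv2.resize(a[70:210,330:480],None,fx=4,fy=4,interpolation=2)[:,:,::-1])
E
```

```text
t 20.55 pos [0.4488 0.2004 0.1041] jaw 99.9 tilt 6.61 F [ 0.5  0.6 -1.1] w 0.0311 q [ 0.41  0.4  -0.12  1.16  0.02  0.24]
left mm [ 213.2 -183.4   15.9] roll 0.9
[[[-0.28, -1.46, -1.81], 0.08], [[-0.28, -1.47, -1.81], 0.08], [[-0.28, -1.47, -1.81], 0.08], [[-0.28, -1.47, -1.81], 0.08], [[-0.28, -1.47, -1.81], 0.08], [[-0.28, -1.48, -1.8], 0.08], [[-0.28, -1.48, -1.8], 0.08], [[-0.28, -1.48, -1.8], 0.08], [[-0.28, -1.48, -1.8], 0.08], [[-0.28, -1.48, -1.8], 0.08], [[-0.28, -1.49, -1.79], 0.08], [[-0.28, -1.49, -1.79], 0.08]]
```

View pics/s9.png

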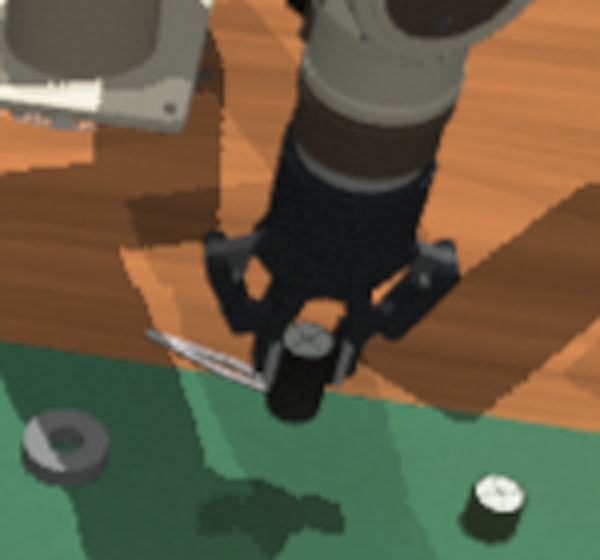

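Request:
play_rows(plan=[[[-0.25, -0.8, -1], 0, -1], [[-0.25, -1.5, -1.8], 0, -1], [[-0.25, -1.5, -1.8], 0, -1], [[-0.25, -1.5, -1.8], 0, -1], [[-0.25, -1.5, -1.8], 0, -1], [[-0.25, -1.5, -1.8], 0, -1], [[-0.25, -1.5, -1.8], 0, -1], [[-0.25, -1.5, -1.8], 0, -1], [[-0.25, -1.5, -1.8], 0, -1], [[-0.2, -1.2, -1.5], 0, -1], [[-0.1, -0.8, -1], 0, -1], [[0, 0, 0], 0, -1]])

```text
time_s: 21.8
ee_pos: [0.6322, 0.0334, 0.1004]
tcp_rot: [[-0.13, -0.977, -0.171], [-0.036, -0.168, 0.985], [-0.991, 0.135, -0.014]]
ft_force: [-1.3, 0.6, -0.9]
gripper_width: 0.0308
```

```bash
python3 go.py .6633 .018 .09 99 4
```

```text
t 21.8 pos [0.6322 0.0334 0.1004] jaw 99.9 tilt 7.78 F [-1.3  0.6 -0.9] w 0.0308 q [ 0.07  0.69  0.36  1.37 -0.03 -0.1 ]
left mm [ 31.1 -15.4 -10.4] roll 0.9
[[[0.17, -0.73, -0.51], 0.21], [[0.17, -0.73, -0.51], 0.21], [[0.17, -0.73, -0.5], 0.21], [[0.17, -0.74, -0.5], 0.21]]
```

Request:
play_rows(plan=[[[0.2, -0.75, -0.5], 0.2, -1], [[0.2, -0.75, -0.5], 0.2, -1], [[0.2, -0.75, -0.5], 0.2, -1], [[0.2, -0.75, -0.5], 0.2, -1], [[0.8, -0.1, 0], 0, -1], [[0.8, -0.1, 0], 0, -1], [[0.8, -0.1, 0], 0, -1], [[0, 0, 0], 0, -1]])

```text
time_s: 22.6
ee_pos: [0.6634, 0.0175, 0.0581]
tcp_rot: [[-0.137, -0.978, -0.158], [-0.036, -0.155, 0.987], [-0.99, 0.141, -0.015]]
ft_force: [-0.5, 0.1, -0.8]
gripper_width: 0.0307
```

```bash
python3 go.py .6633 .018 .038 99 4;python3 - <<'E'
from h import *
a=bot.snapshot("scene");cv2.imwrite('pics/s10.png',cv2.resize(a[150:300,230:400],None,fx=4,fy=4,interpolation=2)[:,:,::-1])
E
```

```text
t 22.6 pos [0.6634 0.0175 0.0581] jaw 99.1 tilt 8.13 F [-0.5  0.1 -0.8] w 0.0307 q [ 0.04  0.79  0.43  1.35 -0.03 -0.12]
left mm [ -0.1   0.5 -20.1] roll 0.1
[[[0.5, -0.07, 0.02], 0.03], [[0.5, -0.07, 0.02], 0.03], [[0.5, -0.07, 0.02], 0.03], [[0.5, -0.07, 0.02], 0.03]]
```

View pics/s10.png

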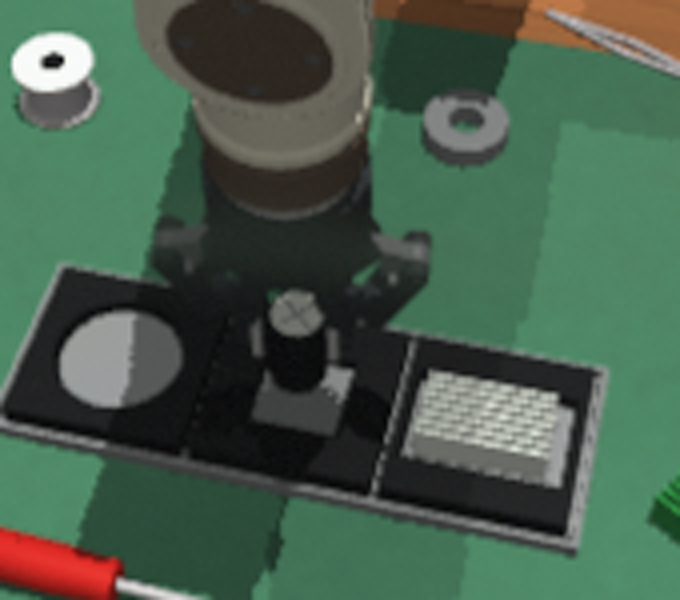

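Request:
play_rows(plan=[[[0.6, -0.08, 0], 0, -1], [[0.6, -0.08, 0], 0, -1], [[0.5, -0.08, 0], 0, -1], [[0.4, -0.05, 0], 0, -1], [[0.2, 0, 0], 0, -1], [[0, 0, 0], 0, -1]])

```text
time_s: 23.25
ee_pos: [0.6635, 0.0176, 0.0347]
tcp_rot: [[-0.135, -0.978, -0.159], [-0.036, -0.155, 0.987], [-0.99, 0.139, -0.015]]
ft_force: [0.3, -0.5, -1.5]
gripper_width: 0.0306
```

```bash
python3 go.py .6633 .018 .034 99 1;python3 - <<'E'
from h import *
a=bot.snapshot("scene");cv2.imwrite('pics/s11.png',cv2.resize(a[150:300,230:400],None,fx=4,fy=4,interpolation=2)[:,:,::-1])
E
```

```text
t 23.25 pos [0.6635 0.0176 0.0347] jaw 99.1 tilt 8.01 F [ 0.3 -0.5 -1.5] w 0.0306 q [ 0.04  0.81  0.4   1.3  -0.03 -0.12]
left mm [-0.2  0.4 -0.7] roll 0.1
[[[0.07, 0.0, 0.04], 0.14]]
```

View pics/s11.png

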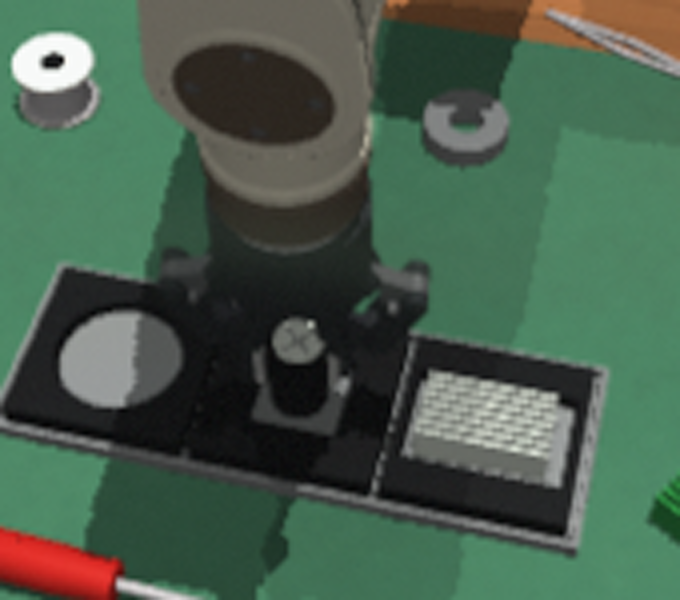

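Request:
play_rows(plan=[[[0.12, 0, 0], 0, -1], [[0, 0, 0], 0, -1], [[0, 0, 0], 0, 0], [[0, 0, 0], 0, 0.3], [[0, 0, 0], 0, 0.3], [[0, 0, 0], 0, 0.3], [[-0.6, 0.1, 0], 0, 0.3], [[-0.8, 0.12, 0], 0, 0.3], [[-1, 0.15, 0], 0, 0.3], [[-1, 0.15, 0], 0, 0.3], [[-1, 0.15, 0], 0, 0.3]])

```text
time_s: 24.4
ee_pos: [0.6632, 0.0181, 0.0828]
tcp_rot: [[-0.133, -0.978, -0.159], [-0.036, -0.155, 0.987], [-0.99, 0.137, -0.015]]
ft_force: [0.7, 0.5, 0.9]
gripper_width: 0.0554
```

Request:
play_rows(plan=[[[-1, 0.15, 0], 0, 0.3], [[-1, 0.15, 0], 0, 0.3], [[-1, 0.15, 0], 0, 0.3], [[0, 0, 0], 0, 0.3]])

```text
time_s: 24.8
ee_pos: [0.6645, 0.0186, 0.1197]
tcp_rot: [[-0.127, -0.979, -0.159], [-0.036, -0.155, 0.987], [-0.991, 0.131, -0.016]]
ft_force: [-0.1, -0.0, 0.7]
gripper_width: 0.0554
```

```bash
python3 go.py .4735 -.067 .11 103 12;python3 - <<'E'
from h import *
a=bot.snapshot("scene");cv2.imwrite('pics/s12.png',cv2.resize(a[150:300,230:400],None,fx=4,fy=4,interpolation=2)[:,:,::-1])
E
```

```text
t 24.8 pos [0.6645 0.0186 0.1197] jaw 99.1 tilt 7.56 F [-0.1 -0.   0.7] w 0.0554 q [ 0.04  0.74  0.51  1.47 -0.03 -0.11]
left mm [-191.   -85.6   -9.7] roll -3.9
[[[0.31, 1.66, -0.45], -0.32], [[0.31, 1.66, -0.44], -0.32], [[0.31, 1.66, -0.43], -0.32], [[0.31, 1.67, -0.42], -0.32], [[0.31, 1.67, -0.41], -0.32], [[0.31, 1.67, -0.4], -0.32], [[0.31, 1.67, -0.39], -0.32], [[0.31, 1.68, -0.39], -0.32], [[0.31, 1.68, -0.38], -0.32], [[0.31, 1.68, -0.37], -0.32], [[0.31, 1.68, -0.36], -0.32], [[0.31, 1.68, -0.35], -0.32]]
```

View pics/s12.png

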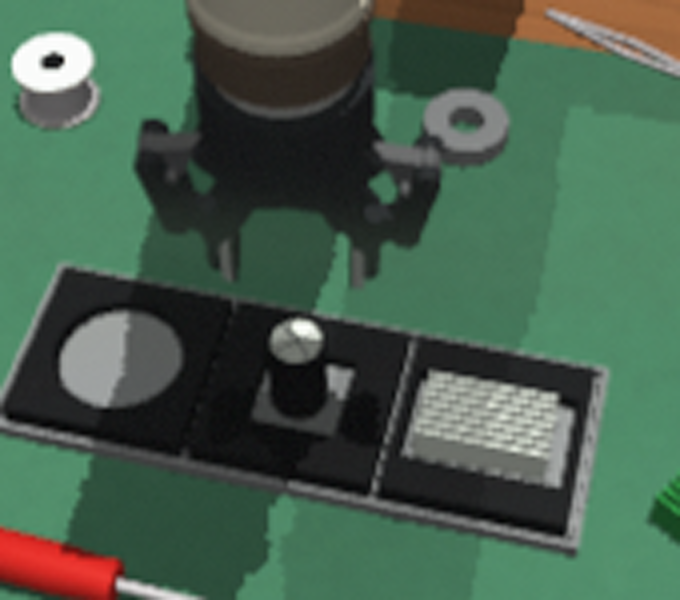

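Request:
play_rows(plan=[[[0.1, 1, -0.3], -0.7, 0.6], [[0.2, 1, -0.3], -0.7, 0.6], [[0.2, 1, -0.3], -0.7, 0.6], [[0.2, 1, -0.3], -0.7, 0.6], [[0.2, 1, -0.3], -0.7, 0.6], [[0.2, 1, -0.3], -0.7, 0.6], [[0.2, 1, -0.3], -0.7, 0.6], [[0.2, 1, -0.3], -0.7, 0.6], [[0.2, 1, -0.2], -0.7, 0.6], [[0.2, 1, -0.2], -0.7, 0.6], [[0.2, 1, -0.2], -0.7, 0.6], [[0.2, 1, -0.2], -0.7, 0.6]])

```text
time_s: 26.05
ee_pos: [0.5438, -0.0416, 0.1036]
tcp_rot: [[-0.142, -0.941, -0.307], [-0.036, -0.305, 0.952], [-0.989, 0.146, 0.009]]
ft_force: [0.0, -0.7, 0.1]
gripper_width: 0.0683
```

```bash
python3 go.py .4735 -.067 .10 112 7; python3 -c "
from h import *
for z in(.03,.045,.06): print(ray('top',(390,231),z))"
```

```text
t 26.05 pos [ 0.5438 -0.0416  0.1036] jaw 107.9 tilt 8.41 F [ 0.  -0.7  0.1] w 0.0683 q [-0.05  0.52  0.07  1.26 -0.04 -0.36]
left mm [-70.3 -25.4  -3.6] roll -4.1
[[[0.21, 1.05, -0.04], -0.59], [[0.21, 1.05, -0.03], -0.59], [[0.21, 1.05, -0.02], -0.59], [[0.21, 1.05, -0.01], -0.59], [[0.21, 1.05, 0.0], -0.59], [[0.21, 1.05, 0.02], -0.59], [[0.21, 1.05, 0.03], -0.59]]
[ 0.47200181 -0.19064735  0.03      ]
[ 0.47185888 -0.18821717  0.045     ]
[ 0.47171596 -0.185787    0.06      ]
```

Request:
play_rows(plan=[[[0.2, 1, 0], -0.6, 0.8], [[0.2, 1, 0], -0.6, 0.8], [[0.2, 1, 0], -0.6, 0.8], [[0.2, 1, 0], -0.6, 0.8], [[0.2, 1, 0], -0.6, 0.8], [[0.2, 1, 0], -0.6, 0.8], [[0.3, 0.6, 0], -0.5, 0.8], [[0, 0, 0], 0, 0.8]])

```text
time_s: 26.85
ee_pos: [0.4725, -0.0657, 0.0946]
tcp_rot: [[-0.151, -0.914, -0.376], [-0.035, -0.375, 0.926], [-0.988, 0.153, 0.024]]
ft_force: [0.3, 0.8, 0.3]
gripper_width: 0.0769
```

```bash
python3 go.py .4725 -.067 .007 112 10
```

```text
t 26.85 pos [ 0.4725 -0.0657  0.0946] jaw 112.1 tilt 8.89 F [0.3 0.8 0.3] w 0.0769 q [-0.11  0.41 -0.14  1.17 -0.05 -0.49]
left mm [  0.   -1.3 -87.6] roll 0.1
[[[0.87, -0.13, -0.03], 0.01], [[0.87, -0.13, -0.03], 0.01], [[0.87, -0.13, -0.03], 0.01], [[0.87, -0.13, -0.03], 0.01], [[0.87, -0.13, -0.03], 0.01], [[0.87, -0.13, -0.03], 0.01], [[0.87, -0.13, -0.03], 0.01], [[0.87, -0.13, -0.03], 0.01], [[0.87, -0.13, -0.03], 0.01], [[0.87, -0.13, -0.03], 0.01]]
```

Request:
play_rows(plan=[[[0.8, -0.13, -0.03], 0, 0.8], [[0.8, -0.13, -0.03], 0, 0.8], [[0.8, -0.13, -0.03], 0, 0.8], [[0.8, -0.13, -0.03], 0, 0.8], [[0.8, -0.13, -0.03], 0, 0.8], [[0.8, -0.13, -0.03], 0, 0.8], [[0.8, -0.13, -0.03], 0, 0.8], [[0.8, -0.13, -0.03], 0, 0.8], [[0.7, -0.13, -0.03], 0, 0.8], [[0.5, -0.05, -0.03], 0, 0.8], [[0, 0, 0], 0, 0.8]])

```text
time_s: 27.95
ee_pos: [0.4743, -0.0661, 0.0093]
tcp_rot: [[-0.151, -0.914, -0.377], [-0.035, -0.376, 0.926], [-0.988, 0.153, 0.025]]
ft_force: [0.2, 0.2, 0.6]
gripper_width: 0.0768
```

```bash
python3 go.py .472 -.067 .007 112 1;python3 - <<'E'
from h import *
a=bot.snapshot("scene");cv2.imwrite('pics/s13.png',cv2.resize(a[110:230,220:370],None,fx=4.5,fy=4.5,interpolation=2)[:,:,::-1])
E
```

```text
t 27.95 pos [ 0.4743 -0.0661  0.0093] jaw 112.1 tilt 8.91 F [0.2 0.2 0.6] w 0.0768 q [-0.11  0.52 -0.23  0.97 -0.05 -0.49]
left mm [-2.3 -0.9 -2.3] roll 0.1
[[[0.26, 0.21, -0.0], 0.14]]
```

View pics/s13.png

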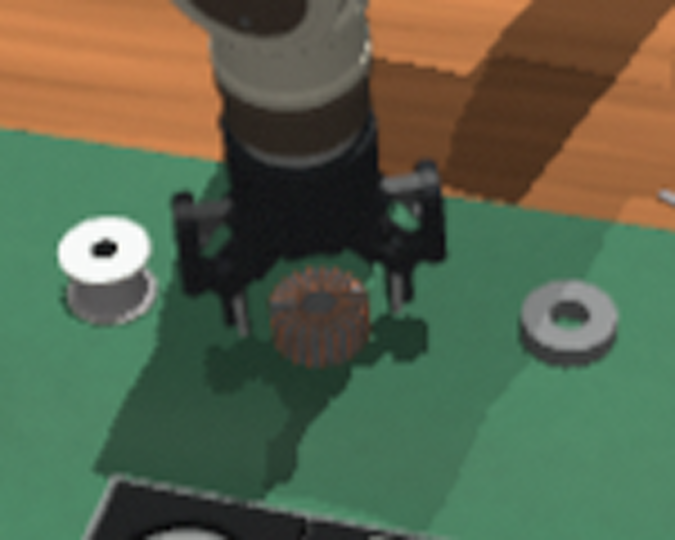

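Request:
play_rows(plan=[[[0.2, 0.15, 0], 0, 0.8], [[0, 0, 0], 0, -1], [[0, 0, 0], 0, -1], [[0, 0, 0], 0, -1], [[0, 0, 0], 0, -1], [[0, 0, 0], 0, -1], [[0, 0, 0], 0, -1]])

```text
time_s: 28.7
ee_pos: [0.4739, -0.0668, 0.0093]
tcp_rot: [[-0.147, -0.914, -0.377], [-0.035, -0.376, 0.926], [-0.988, 0.15, 0.023]]
ft_force: [-0.4, 0.4, -2.4]
gripper_width: 0.0522
```

```bash
python3 go.py .472 -.067 .10 112 1
```

```text
t 28.7 pos [ 0.4739 -0.0668  0.0093] jaw 112.1 tilt 8.71 F [-0.4  0.4 -2.4] w 0.0522 q [-0.11  0.52 -0.23  0.97 -0.05 -0.49]
left mm [-1.9 -0.2 90.7] roll 0.1
[[[-8.93, 1.54, 0.27], 0.14]]
```

Request:
play_rows(plan=[[[-0.6, 0.1, 0], 0, -1], [[-1, 0.15, 0], 0, -1], [[-1, 0.15, 0], 0, -1], [[-1, 0.15, 0], 0, -1], [[-1, 0.15, 0], 0, -1], [[-1, 0.15, 0], 0, -1], [[-1, 0.15, 0], 0, -1], [[0, 0, 0], 0, -1]])

```text
time_s: 29.5
ee_pos: [0.4753, -0.0686, 0.0834]
tcp_rot: [[-0.145, -0.915, -0.377], [-0.035, -0.376, 0.926], [-0.989, 0.148, 0.022]]
ft_force: [0.4, 0.3, -2.0]
gripper_width: 0.0522
```

```bash
python3 go.py .662 -.0865 .08 112 12;python3 - <<'E'
from h import *
a=bot.snapshot("scene");cv2.imwrite('pics/s14.png',cv2.resize(a[90:230,220:370],None,fx=4.2,fy=4.2,interpolation=2)[:,:,::-1])
E
```

```text
t 29.5 pos [ 0.4753 -0.0686  0.0834] jaw 112.1 tilt 8.58 F [ 0.4  0.3 -2. ] w 0.0522 q [-0.11  0.43 -0.15  1.14 -0.05 -0.5 ]
left mm [186.7 -17.9  -3.4] roll 0.1
[[[-0.19, -1.37, -0.73], 0.01], [[-0.19, -1.37, -0.72], 0.01], [[-0.19, -1.37, -0.72], 0.01], [[-0.19, -1.37, -0.72], 0.01], [[-0.19, -1.37, -0.72], 0.01], [[-0.19, -1.37, -0.72], 0.01], [[-0.19, -1.37, -0.72], 0.01], [[-0.19, -1.37, -0.72], 0.01], [[-0.19, -1.37, -0.72], 0.01], [[-0.19, -1.37, -0.72], 0.01], [[-0.19, -1.37, -0.72], 0.01], [[-0.19, -1.37, -0.72], 0.01]]
```

View pics/s14.png

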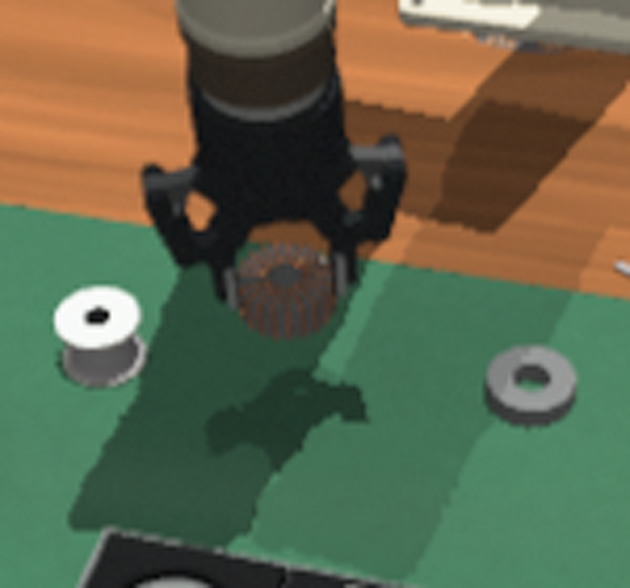

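Request:
play_rows(plan=[[[-0.2, -0.7, -0.4], 0, -1], [[-0.15, -1, -0.55], 0, -1], [[-0.15, -1, -0.55], 0, -1], [[-0.15, -1, -0.55], 0, -1], [[-0.15, -1, -0.55], 0, -1], [[-0.15, -1, -0.55], 0, -1], [[-0.15, -1, -0.55], 0, -1], [[-0.15, -1, -0.55], 0, -1], [[-0.15, -1, -0.55], 0, -1], [[-0.15, -1, -0.55], 0, -1], [[-0.15, -1, -0.55], 0, -1], [[-0.15, -1, -0.55], 0, -1]])

```text
time_s: 30.75
ee_pos: [0.6134, -0.084, 0.0716]
tcp_rot: [[-0.16, -0.912, -0.377], [-0.033, -0.376, 0.926], [-0.987, 0.161, 0.03]]
ft_force: [-0.3, -0.6, -2.7]
gripper_width: 0.0525
```

```bash
python3 go.py .6625 -.0865 .075 112 6
```

```text
t 30.75 pos [ 0.6134 -0.084   0.0716] jaw 112.1 tilt 9.4 F [-0.3 -0.6 -2.7] w 0.0525 q [-0.11  0.7   0.3   1.32 -0.05 -0.5 ]
left mm [49.1 -2.5  3.4] roll 0.1
[[[-0.19, -0.72, -0.34], 0.02], [[-0.19, -0.72, -0.34], 0.02], [[-0.19, -0.72, -0.34], 0.02], [[-0.19, -0.72, -0.34], 0.02], [[-0.19, -0.72, -0.34], 0.02], [[-0.19, -0.72, -0.34], 0.02]]
```

Request:
play_rows(plan=[[[-0.2, -0.75, -0.35], 0, -1], [[-0.2, -0.75, -0.35], 0, -1], [[-0.2, -0.75, -0.35], 0, -1], [[-0.2, -0.75, -0.35], 0, -1], [[-0.2, -0.7, -0.3], 0, -1], [[-0.1, -0.5, -0.2], 0, -1], [[0.5, -0.1, 0], 0, -1], [[0.8, -0.1, 0], 0, -1], [[0.8, -0.1, 0], 0, -1], [[0, 0, 0], 0, -1]])

```text
time_s: 31.75
ee_pos: [0.6613, -0.085, 0.0404]
tcp_rot: [[-0.173, -0.91, -0.376], [-0.032, -0.376, 0.926], [-0.984, 0.172, 0.036]]
ft_force: [-0.2, -0.3, -1.2]
gripper_width: 0.052
```

```bash
python3 go.py .6625 -.0865 .022 112 4;python3 - <<'E'
from h import *
a=bot.snapshot("scene");cv2.imwrite('pics/s15.png',cv2.resize(a[150:300,200:350],None,fx=4,fy=4,interpolation=2)[:,:,::-1])
E
```

```text
t 31.75 pos [ 0.6613 -0.085   0.0404] jaw 112.1 tilt 10.15 F [-0.2 -0.3 -1.2] w 0.052 q [-0.11  0.84  0.47  1.38 -0.05 -0.49]
left mm [  1.2  -1.5 -18.4] roll 0.1
[[[0.45, -0.09, -0.06], 0.03], [[0.45, -0.09, -0.06], 0.03], [[0.45, -0.09, -0.06], 0.03], [[0.45, -0.09, -0.06], 0.03]]
```

View pics/s15.png

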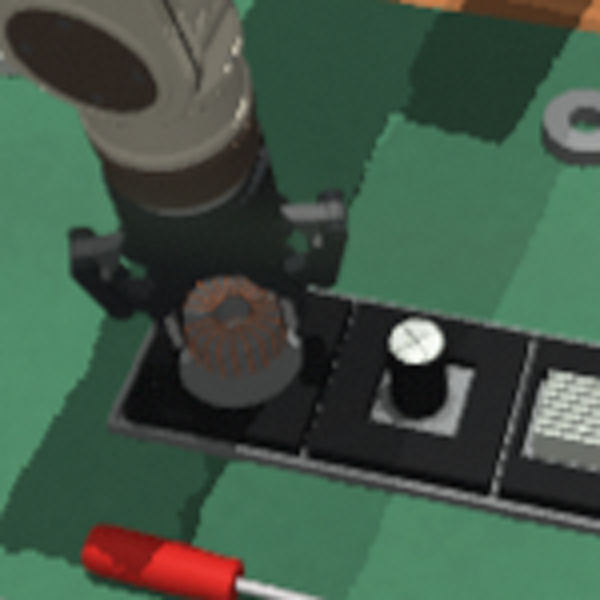

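Request:
play_rows(plan=[[[0.5, -0.1, -0.05], 0, -1], [[0.5, -0.1, -0.05], 0, -1], [[0.5, -0.1, -0.05], 0, -1], [[0.3, -0.08, -0.05], 0, -1], [[0.3, 0, 0], 0, -1], [[0, 0, 0], 0, -1]])

```text
time_s: 32.4
ee_pos: [0.6622, -0.0863, 0.0188]
tcp_rot: [[-0.171, -0.911, -0.376], [-0.032, -0.376, 0.926], [-0.985, 0.171, 0.035]]
ft_force: [0.8, -1.8, -2.3]
gripper_width: 0.0525
```

```bash
python3 go.py .6625 -.0865 .018 112 1;python3 - <<'E'
from h import *
a=bot.snapshot("scene");cv2.imwrite('pics/s16.png',cv2.resize(a[150:300,200:350],None,fx=4,fy=4,interpolation=2)[:,:,::-1])
E
```

```text
t 32.4 pos [ 0.6622 -0.0863  0.0188] jaw 112.1 tilt 10.04 F [ 0.8 -1.8 -2.3] w 0.0525 q [-0.11  0.86  0.45  1.33 -0.05 -0.49]
left mm [ 0.3 -0.2 -0.8] roll 0.1
[[[0.07, -0.03, -0.03], 0.1]]
```

View pics/s16.png

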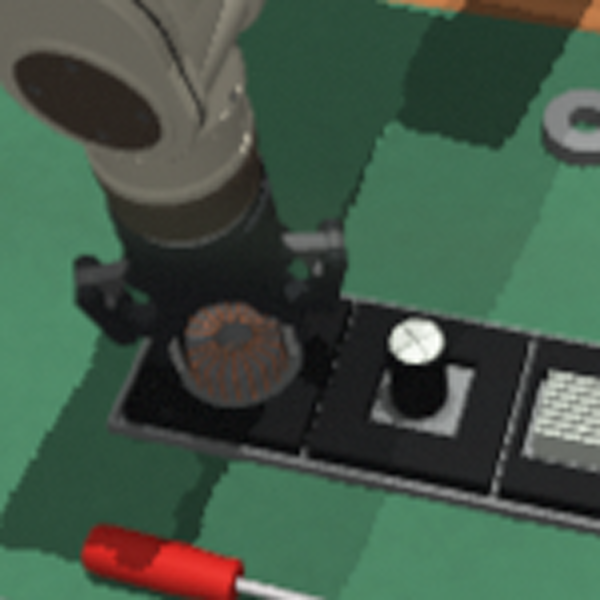

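Request:
play_rows(plan=[[[0.1, 0, 0], 0, -1], [[0, 0, 0], 0, -1], [[0, 0, 0], 0, 0.5], [[0, 0, 0], 0, 0.7], [[0, 0, 0], 0, 0.7], [[-0.5, 0.1, 0], 0, 0.7], [[-0.8, 0.12, 0], 0, 0.7], [[-1, 0.17, 0], 0, 0.7], [[-1, 0.17, 0], 0, 0.7], [[-1, 0.17, 0], 0, 0.7], [[-1, 0.17, 0], 0, 0.7], [[-1, 0.17, 0], 0, 0.7]])

```text
time_s: 33.65
ee_pos: [0.6646, -0.0887, 0.09]
tcp_rot: [[-0.167, -0.911, -0.376], [-0.033, -0.376, 0.926], [-0.985, 0.167, 0.033]]
ft_force: [-0.5, 0.4, 0.5]
gripper_width: 0.0726
```

```bash
python3 go.py .584 -.3575 .08 105 12;python3 - <<'E'
from h import *
a=bot.snapshot("scene");cv2.imwrite('pics/s17.png',cv2.resize(a[150:300,200:350],None,fx=4,fy=4,interpolation=2)[:,:,::-1])
E
```

```text
t 33.65 pos [ 0.6646 -0.0887  0.09  ] jaw 112.1 tilt 9.77 F [-0.5  0.4  0.5] w 0.0726 q [-0.11  0.81  0.54  1.47 -0.05 -0.49]
left mm [ -80.6 -268.8  -10. ] roll 7.1
[[[0.27, 1.44, -1.82], 0.59], [[0.27, 1.42, -1.84], 0.59], [[0.27, 1.4, -1.85], 0.59], [[0.27, 1.38, -1.87], 0.59], [[0.27, 1.36, -1.88], 0.59], [[0.27, 1.34, -1.9], 0.59], [[0.27, 1.32, -1.91], 0.59], [[0.27, 1.31, -1.92], 0.59], [[0.27, 1.29, -1.94], 0.59], [[0.27, 1.26, -1.95], 0.59], [[0.27, 1.24, -1.96], 0.59], [[0.27, 1.22, -1.98], 0.59]]
```

View pics/s17.png

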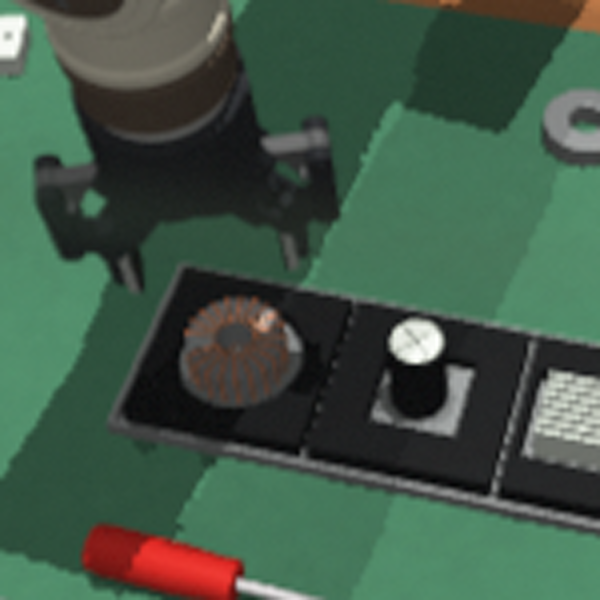

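Request:
play_rows(plan=[[[0.1, 0.5, -0.7], 0.4, 0.7], [[0.1, 0.65, -0.9], 0.4, 0.7], [[0.1, 0.65, -0.9], 0.4, 0.7], [[0.1, 0.65, -0.9], 0.4, 0.7], [[0.1, 0.65, -0.9], 0.4, 0.7], [[0.1, 0.65, -0.9], 0.4, 0.7], [[0.1, 0.65, -0.9], 0.4, 0.7], [[0.1, 0.65, -0.9], 0.4, 0.7], [[0.1, 0.65, -0.9], 0.4, 0.7], [[0.1, 0.65, -0.9], 0.4, 0.7], [[0.1, 0.65, -0.9], 0.4, 0.7], [[0.1, 0.65, -0.9], 0.4, 0.7]])

```text
time_s: 34.9
ee_pos: [0.624, -0.2262, 0.089]
tcp_rot: [[-0.166, -0.942, -0.291], [-0.033, -0.29, 0.957], [-0.986, 0.168, 0.017]]
ft_force: [0.4, 0.6, -1.5]
gripper_width: 0.0727
```

```bash
python3 go.py .584 -.3575 .08 101 12
```

```text
t 34.9 pos [ 0.624  -0.2262  0.089 ] jaw 106.9 tilt 9.75 F [ 0.4  0.6 -1.5] w 0.0727 q [-0.31  0.78  0.49  1.43 -0.08 -0.6 ]
left mm [ -40.  -131.3   -9. ] roll 5.9
[[[0.17, 0.62, -0.95], 0.49], [[0.17, 0.61, -0.96], 0.49], [[0.17, 0.6, -0.96], 0.49], [[0.17, 0.59, -0.97], 0.49], [[0.17, 0.59, -0.97], 0.49], [[0.17, 0.58, -0.98], 0.49], [[0.17, 0.57, -0.98], 0.49], [[0.17, 0.56, -0.99], 0.49], [[0.17, 0.55, -0.99], 0.49], [[0.17, 0.54, -1.0], 0.49], [[0.17, 0.53, -1.0], 0.49], [[0.17, 0.53, -1.01], 0.49]]
```

No tilt growth on this leg; continuing.

Request:
play_rows(plan=[[[0.15, 0.6, -0.9], 0.5, 0.7], [[0.15, 0.6, -0.9], 0.5, 0.7], [[0.15, 0.6, -0.9], 0.5, 0.7], [[0.15, 0.55, -0.9], 0.5, 0.7], [[0.15, 0.55, -0.9], 0.5, 0.7], [[0.15, 0.55, -0.9], 0.5, 0.7], [[0.15, 0.55, -0.9], 0.5, 0.7], [[0.15, 0.5, -0.9], 0.5, 0.7], [[0.15, 0.5, -0.9], 0.5, 0.7], [[0.15, 0.5, -0.9], 0.5, 0.7], [[0.15, 0.4, -0.8], 0.5, 0.7], [[0, 0, 0], 0, 0.7]])

```text
time_s: 36.1
ee_pos: [0.5852, -0.3478, 0.081]
tcp_rot: [[-0.166, -0.968, -0.189], [-0.033, -0.186, 0.982], [-0.986, 0.169, -0.001]]
ft_force: [0.0, -0.0, -0.1]
gripper_width: 0.0724
```

```bash
python3 go.py .584 -.3575 .02 101 8
python3 - <<'E'
from h import *
a=bot.snapshot("scene");cv2.imwrite('pics/s18.png',cv2.resize(a[120:240,100:250],None,fx=4.5,fy=4.5,interpolation=2)[:,:,::-1])
E
```

```text
t 36.1 pos [ 0.5852 -0.3478  0.081 ] jaw 100.9 tilt 9.75 F [ 0.  -0.  -0.1] w 0.0724 q [-0.49  0.8   0.52  1.42 -0.11 -0.67]
left mm [ -1.2  -9.7 -61. ] roll -0.1
[[[0.76, -0.09, -0.12], -0.01], [[0.76, -0.09, -0.12], -0.01], [[0.76, -0.09, -0.12], -0.01], [[0.76, -0.09, -0.12], -0.01], [[0.76, -0.09, -0.12], -0.01], [[0.76, -0.09, -0.12], -0.01], [[0.76, -0.09, -0.12], -0.01], [[0.76, -0.09, -0.12], -0.01]]
```

View pics/s18.png

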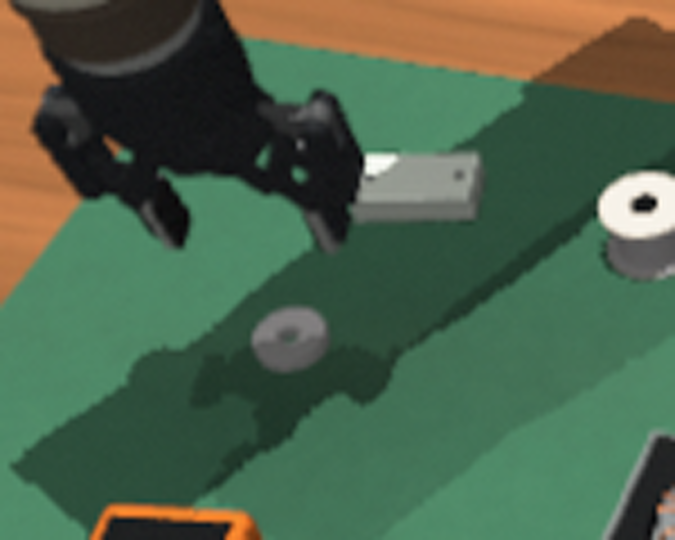

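Request:
play_rows(plan=[[[0.75, -0.1, -0.14], 0, 0.3], [[0.75, -0.1, -0.14], 0, 0.3], [[0.75, -0.1, -0.14], 0, 0.3], [[0.75, -0.1, -0.14], 0, 0.3], [[0.75, -0.1, -0.12], 0, 0.3], [[0.75, -0.1, -0.12], 0, 0.3], [[0.7, -0.1, -0.1], 0, 0.3], [[0.6, -0.1, -0.1], 0, 0.3], [[0.4, 0, 0], 0, 0.3], [[0, 0, 0], 0, 0.3]])

```text
time_s: 37.15
ee_pos: [0.5848, -0.3557, 0.0112]
tcp_rot: [[-0.168, -0.967, -0.193], [-0.031, -0.19, 0.981], [-0.985, 0.171, 0.002]]
ft_force: [0.8, -0.1, 0.3]
gripper_width: 0.0552
```

```bash
python3 go.py .5835 -.3575 .003 101 3
python3 - <<'E'
from h import *
a=bot.snapshot("scene");cv2.imwrite('pics/s19.png',cv2.resize(a[145:225,110:210],None,fx=6.5,fy=6.5,interpolation=2)[:,:,::-1])
s=bot.state();p=s["ee_pos"];R=s["tcp_rot"]
for h in(0,.005,.01): print([((proj("scene",p-R[:,0]*h+R[:,2]*k*s["gripper_width"]/2)-[110,145])*6.5).round(0) for k in(-1,1)])
E
```

```text
t 37.15 pos [ 0.5848 -0.3557  0.0112] jaw 101.1 tilt 9.85 F [ 0.8 -0.1  0.3] w 0.0552 q [-0.5   0.87  0.45  1.29 -0.11 -0.69]
left mm [-1.3 -1.8 -8.2] roll 0.1
[[[0.28, 0.01, -0.05], 0.03], [[0.28, 0.01, -0.05], 0.03], [[0.28, 0.01, -0.05], 0.03]]
[array([276., 315.]), array([422., 318.])]
[array([271., 308.]), array([418., 311.])]
[array([266., 301.]), array([414., 304.])]
```

View pics/s19.png

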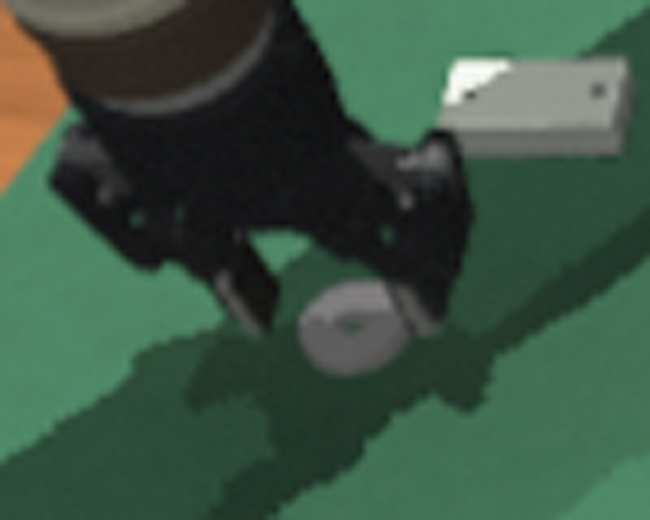

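Request:
play_rows(plan=[[[0.2, 0, -0.1], 0, 0.1], [[0.2, 0, -0.1], 0, 0.1], [[0, 0, 0], 0, 0.1], [[0, 0, 0], 0, 0.1]])

```text
time_s: 37.6
ee_pos: [0.5856, -0.3586, 0.0089]
tcp_rot: [[-0.165, -0.967, -0.193], [-0.033, -0.19, 0.981], [-0.986, 0.169, -0.0]]
ft_force: [-1.0, 0.9, -0.2]
gripper_width: 0.0467
```

```bash
python3 go.py .5835 -.3575 .003 101 3
python3 - <<'E'
from h import *
a=bot.snapshot("scene");cv2.imwrite('pics/s20.png',cv2.resize(a[165:215,130:200],None,fx=9,fy=9,interpolation=2)[:,:,::-1])
s=bot.state();p=s["ee_pos"];R=s["tcp_rot"]
for h in(0,.005,.01): print([((proj("scene",p-R[:,0]*h-R[:,1]*.011+R[:,2]*k*s["gripper_width"]/2)-[130,165])*9).round(0) for k in(-1,1)])
print([((proj("scene",[.584,-.3575,z])-[130,165])*9).round(0) for z in(0,.01)])
E
```

```text
t 37.6 pos [ 0.5856 -0.3586  0.0089] jaw 101.1 tilt 9.71 F [-1.   0.9 -0.2] w 0.0467 q [-0.5   0.87  0.45  1.29 -0.11 -0.69]
left mm [-2.1  1.1 -5.9] roll 0.1
[[[0.2, 0.03, 0.05], 0.03], [[0.2, 0.03, 0.05], 0.03], [[0.2, 0.03, 0.05], 0.03]]
[array([200., 298.]), array([373., 302.])]
[array([193., 288.]), array([367., 292.])]
[array([187., 278.]), array([361., 282.])]
[array([311., 283.]), array([301., 258.])]
```

View pics/s20.png

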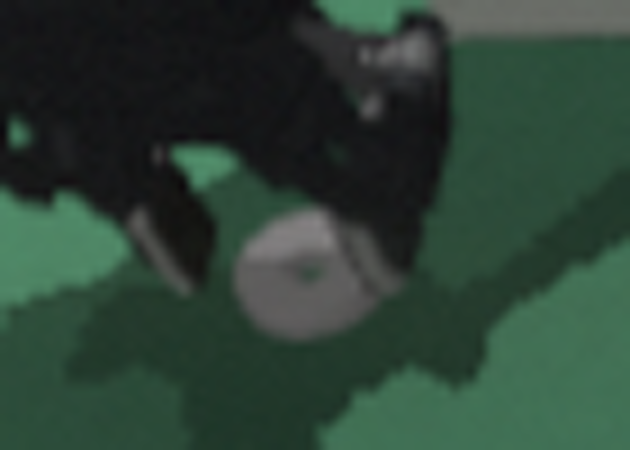

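Request:
play_rows(plan=[[[0.25, -0.04, 0.1], 0, 0.1], [[0.25, -0.04, 0.05], 0, 0.1], [[0.25, -0.04, 0], 0, 0.1], [[0, 0, 0], 0, 0.1]])

```text
time_s: 38.05
ee_pos: [0.5854, -0.3569, 0.001]
tcp_rot: [[-0.165, -0.967, -0.193], [-0.033, -0.19, 0.981], [-0.986, 0.168, -0.001]]
ft_force: [0.4, 1.1, -1.6]
gripper_width: 0.0472
```

```bash
python3 go.py .5855 -.357 .0005 101 1
python3 - <<'E'
from h import *
a=bot.snapshot("scene");cv2.imwrite('pics/s21.png',cv2.resize(a[165:215,130:200],None,fx=9,fy=9,interpolation=2)[:,:,::-1])
E
```

```text
t 38.05 pos [ 0.5854 -0.3569  0.001 ] jaw 101.1 tilt 9.68 F [ 0.4  1.1 -1.6] w 0.0472 q [-0.5   0.87  0.44  1.27 -0.11 -0.69]
left mm [ 0.1 -0.1 -0.5] roll 0.1
[[[0.05, -0.01, -0.01], 0.12]]
```

View pics/s21.png

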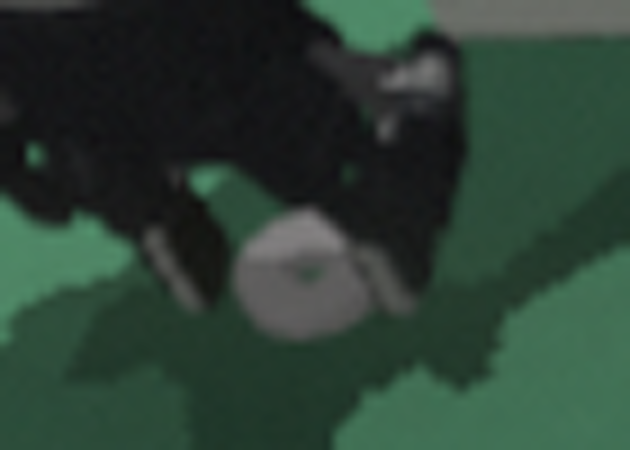

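Request:
play_rows(plan=[[[0, 0, 0], 0, -0.2], [[0, 0, 0], 0, -1], [[0, 0, 0], 0, -1], [[0, 0, 0], 0, -1], [[0, 0, 0], 0, -1]])

```text
time_s: 38.6
ee_pos: [0.5859, -0.3571, 0.0017]
tcp_rot: [[-0.164, -0.967, -0.193], [-0.033, -0.19, 0.981], [-0.986, 0.167, -0.001]]
ft_force: [-0.5, -0.2, 0.7]
gripper_width: 0.0372
```

```bash
python3 go.py .5855 -.357 .07 101 1
python3 - <<'E'
from h import *
a=bot.snapshot("scene");cv2.imwrite('pics/s22.png',cv2.resize(a[165:215,130:200],None,fx=9,fy=9,interpolation=2)[:,:,::-1])
E
```

```text
t 38.6 pos [ 0.5859 -0.3571  0.0017] jaw 101.1 tilt 9.63 F [-0.5 -0.2  0.7] w 0.0372 q [-0.5   0.87  0.44  1.27 -0.11 -0.69]
left mm [-0.4  0.1 68.3] roll 0.1
[[[-6.72, 1.18, 0.01], 0.13]]
```

View pics/s22.png

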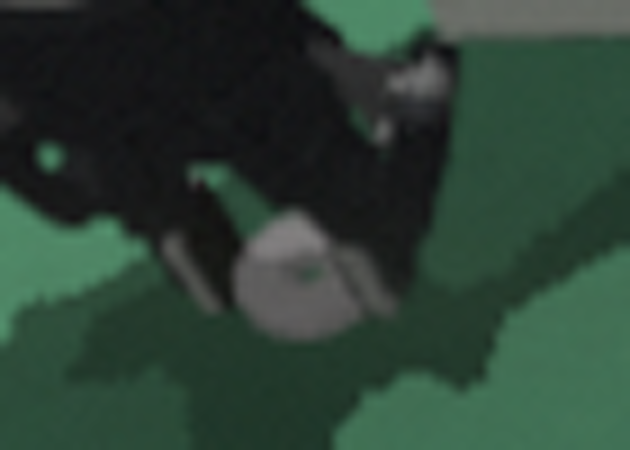

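Request:
play_rows(plan=[[[-0.4, 0.07, 0], 0, -1], [[-0.7, 0.12, 0], 0, -1], [[-1, 0.17, 0], 0, -1], [[-1, 0.17, 0], 0, -1], [[-1, 0.17, 0], 0, -1], [[-1, 0.17, 0], 0, -1], [[-1, 0.17, 0], 0, -1], [[0, 0, 0], 0, -1]])

```text
time_s: 39.45
ee_pos: [0.5865, -0.3575, 0.0708]
tcp_rot: [[-0.162, -0.968, -0.193], [-0.035, -0.19, 0.981], [-0.986, 0.165, -0.003]]
ft_force: [-0.4, -1.0, -1.1]
gripper_width: 0.0376
```

```bash
python3 go.py .66 -.0865 .085 101 28 | cut -c1-300
python3 - <<'E'
from h import *
a=bot.snapshot("scene");cv2.imwrite('pics/s23.png',cv2.resize(a[135:205,110:200],None,fx=8,fy=8,interpolation=2)[:,:,::-1])
E
```

```text
t 39.45 pos [ 0.5865 -0.3575  0.0708] jaw 101.1 tilt 9.52 F [-0.4 -1.  -1.1] w 0.0376 q [-0.5   0.82  0.52  1.4  -0.11 -0.69]
left mm [ 73.5 271.   14.2] roll 0.1
[[[-0.13, -0.43, 0.9], 0.0], [[-0.13, -0.43, 0.9], 0.0], [[-0.13, -0.43, 0.9], 0.0], [[-0.13, -0.43, 0.9], 0.0], [[-0.13, -0.43, 0.9], 0.0], [[-0.13, -0.43, 0.9], 0.0], [[-0.13, -0.43, 0.9], 0.0], [[-0.13, -0.43, 0.9], 0.0], [[-0.13, -0.43, 0.9], 0.0], [[-0.13, -0.43, 0.9], 0.0], [[-0.13, -0.43, 0.9
```

View pics/s23.png

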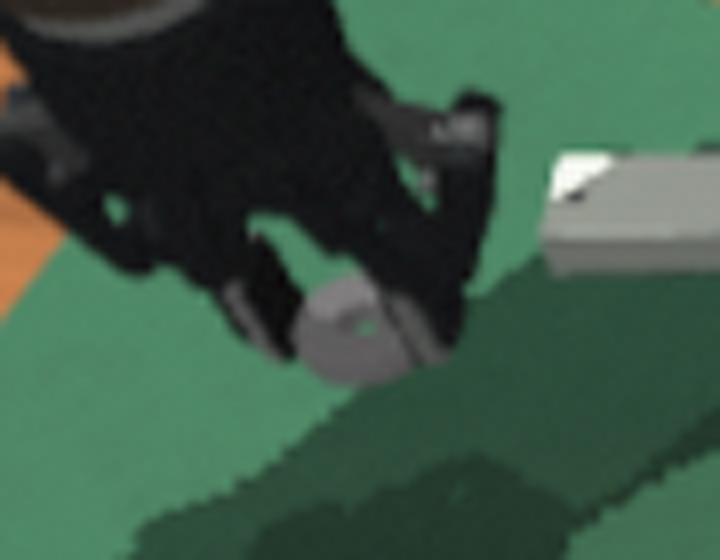

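Run:
```python
from h import *
a=bot.snapshot("scene");b=bot.snapshot("top")
cv2.imwrite('pics/ra.png',a[:,:,::-1]);cv2.imwrite('pics/rb.png',b[:,:,::-1])
cv2.imwrite('pics/s24.png',cv2.resize(a[215:270,230:300],None,fx=9,fy=9,interpolation=2)[:,:,::-1])
cv2.imwrite('pics/t24.png',cv2.resize(b[150:195,325:380],None,fx=11,fy=11,interpolation=2)[:,:,::-1])
```

```text
(no output)
```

View pics/s24.png

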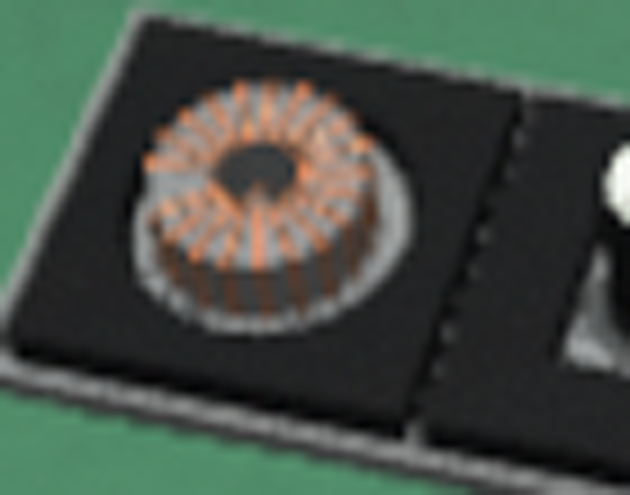

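View pics/t24.png

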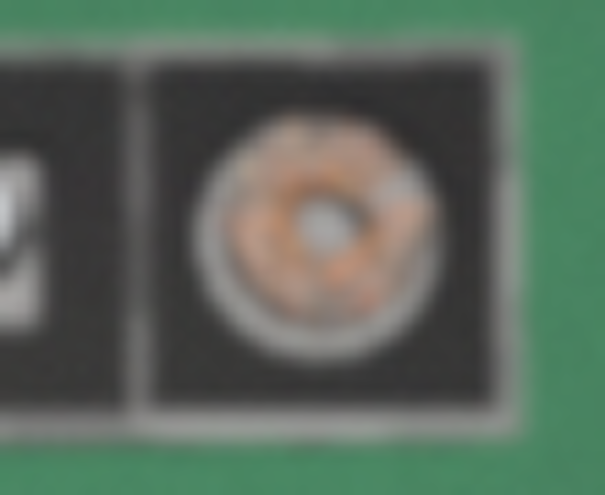

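Run:
```python
from h import *
print(ray("scene",(258.4,233.7),.032),ray("top",(354.7,169.3),.032))
```

```text
[ 0.66209378 -0.08639916  0.032     ] [ 0.6643773  -0.08831149  0.032     ]
```

Request:
play_rows(plan=[[[-0.1, -0.3, 0.5], 0, -1], [[-0.13, -0.45, 0.9], 0, -1], [[-0.13, -0.45, 0.9], 0, -1], [[-0.13, -0.45, 0.9], 0, -1], [[-0.13, -0.45, 0.9], 0, -1], [[-0.13, -0.45, 0.9], 0, -1], [[-0.13, -0.45, 0.9], 0, -1], [[-0.13, -0.45, 0.9], 0, -1], [[-0.13, -0.45, 0.9], 0, -1], [[-0.13, -0.45, 0.9], 0, -1], [[-0.13, -0.45, 0.9], 0, -1], [[-0.13, -0.45, 0.9], 0, -1]])

```text
time_s: 40.8
ee_pos: [0.6198, -0.2328, 0.0718]
tcp_rot: [[-0.17, -0.966, -0.194], [-0.03, -0.191, 0.981], [-0.985, 0.172, 0.004]]
ft_force: [0.2, -0.1, -0.7]
gripper_width: 0.0373
```

```bash
python3 go.py .6646 -.087 .08 101 18 | cut -c1-250
```

```text
t 40.8 pos [ 0.6198 -0.2328  0.0718] jaw 101.2 tilt 9.93 F [ 0.2 -0.1 -0.7] w 0.0373 q [-0.32  0.79  0.46  1.4  -0.08 -0.51]
left mm [ 44.8 145.8   8.2] roll 0.2
[[[-0.11, -0.39, 0.75], 0.01], [[-0.11, -0.39, 0.75], 0.01], [[-0.11, -0.39, 0.75], 0.01], [[-0.11, -0.39, 0.75], 0.01], [[-0.11, -0.39, 0.75], 0.01], [[-0.11, -0.39, 0.75], 0.01], [[-0.11, -0.39, 0.75], 0.01], [[-0.11, -0.39, 0.75], 0.01], [[-0.11,
```

Request:
play_rows(plan=[[[-0.13, -0.45, 0.85], 0, -1], [[-0.13, -0.45, 0.85], 0, -1], [[-0.13, -0.45, 0.85], 0, -1], [[-0.13, -0.45, 0.85], 0, -1], [[-0.13, -0.45, 0.85], 0, -1], [[-0.13, -0.45, 0.85], 0, -1], [[-0.13, -0.45, 0.85], 0, -1], [[-0.13, -0.45, 0.85], 0, -1], [[-0.13, -0.45, 0.85], 0, -1], [[-0.13, -0.45, 0.85], 0, -1], [[-0.13, -0.45, 0.85], 0, -1], [[-0.13, -0.45, 0.85], 0, -1]])

```text
time_s: 42.0
ee_pos: [0.658, -0.112, 0.0788]
tcp_rot: [[-0.17, -0.966, -0.193], [-0.03, -0.191, 0.981], [-0.985, 0.172, 0.004]]
ft_force: [0.8, -0.2, -0.1]
gripper_width: 0.0371
```

```bash
python3 go.py .6646 -.087 .06 101 6 | cut -c1-350
```

```text
t 42.0 pos [ 0.658  -0.112   0.0788] jaw 101.1 tilt 9.93 F [ 0.8 -0.2 -0.1] w 0.0371 q [-0.14  0.81  0.52  1.45 -0.05 -0.33]
left mm [  6.6  25.  -18.8] roll 0.1
[[[0.28, -0.24, 0.39], 0.02], [[0.28, -0.24, 0.39], 0.02], [[0.28, -0.24, 0.39], 0.02], [[0.28, -0.24, 0.39], 0.02], [[0.28, -0.24, 0.39], 0.02], [[0.28, -0.24, 0.39], 0.02]]
```

Request:
play_rows(plan=[[[0.25, -0.25, 0.4], 0, -1], [[0.25, -0.25, 0.4], 0, -1], [[0.25, -0.25, 0.4], 0, -1], [[0.25, -0.25, 0.4], 0, -1], [[0.25, -0.22, 0.38], 0, -1], [[0.25, -0.2, 0.3], 0, -1], [[0, 0, 0], 0, -1]])

```text
time_s: 42.7
ee_pos: [0.6652, -0.0843, 0.0594]
tcp_rot: [[-0.171, -0.966, -0.194], [-0.03, -0.192, 0.981], [-0.985, 0.174, 0.004]]
ft_force: [-0.6, 0.5, -0.8]
gripper_width: 0.037
```

```bash
python3 go.py .6646 -.087 .045 101 4 | cut -c1-350
python3 - <<'E'
from h import *
a=bot.snapshot("scene")
cv2.imwrite('pics/s25.png',cv2.resize(a[195:270,220:310],None,fx=8,fy=8,interpolation=2)[:,:,::-1])
s=bot.state();p=s["ee_pos"];R=s["tcp_rot"]
c=p+np.array([-.0019,0,.0083]);print("washer top centre crop px",((proj("scene",c)-[220,195])+.5)*8, "choke top",((proj("scene",[.6627,-.087,.032])-[220,195])+.5)*8)
E
```

```text
t 42.7 pos [ 0.6652 -0.0843  0.0594] jaw 101.2 tilt 10.0 F [-0.6  0.5 -0.8] w 0.037 q [-0.1   0.83  0.51  1.42 -0.05 -0.3 ]
left mm [ -0.6  -2.7 -14.4] roll 0.2
[[[0.36, -0.03, -0.07], 0.05], [[0.36, -0.03, -0.07], 0.05], [[0.36, -0.03, -0.07], 0.05], [[0.36, -0.03, -0.07], 0.05]]
washer top centre crop px [301.06698145 238.39079302] choke top [308.39518832 314.96555309]
```

View pics/s25.png

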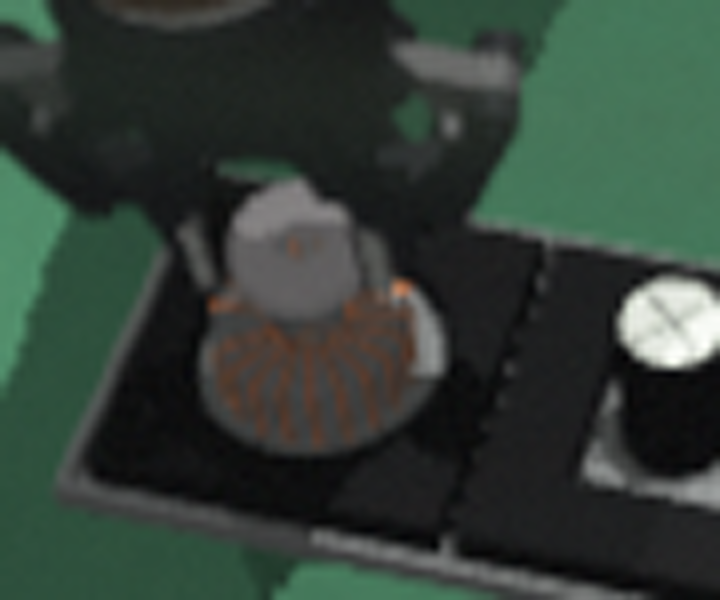

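Request:
play_rows(plan=[[[0.5, -0.04, -0.06], 0, -1], [[0.5, -0.04, -0.06], 0, -1], [[0.5, -0.04, -0.06], 0, -1], [[0.4, -0.04, -0.05], 0, -1], [[0.3, -0.03, 0], 0, -1], [[0, 0, 0], 0, -1]])

```text
time_s: 43.35
ee_pos: [0.6634, -0.0885, 0.0356]
tcp_rot: [[-0.171, -0.966, -0.192], [-0.03, -0.19, 0.981], [-0.985, 0.174, 0.003]]
ft_force: [0.3, 0.1, -0.1]
gripper_width: 0.0376
```

```bash
python3 go.py .6641 -.0866 .035 101 1 | cut -c1-350
python3 - <<'E'
from h import *
a=bot.snapshot("scene")
cv2.imwrite('pics/s26.png',cv2.resize(a[195:270,220:310],None,fx=8,fy=8,interpolation=2)[:,:,::-1])
s=bot.state();p=s["ee_pos"]
c=p+np.array([-.0019,0,.0083]);print(((proj("scene",c)-[220,195])+.5)*8,((proj("scene",[.6622,-.0866,.042])-[220,195])+.5)*8)
E
```

```text
t 43.35 pos [ 0.6634 -0.0885  0.0356] jaw 101.1 tilt 10.0 F [ 0.3  0.1 -0.1] w 0.0376 q [-0.11  0.84  0.47  1.37 -0.05 -0.3 ]
left mm [ 0.7  1.9 -0.6] roll 0.1
[[[0.04, -0.12, 0.18], 0.1]]
[299.02796825 283.93361366] [306.18733852 291.93013547]
```

View pics/s26.png

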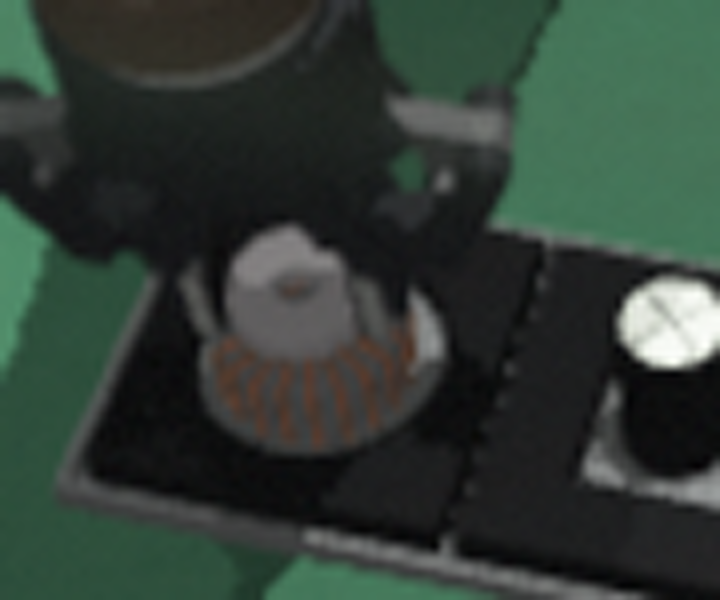

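Request:
play_rows(plan=[[[0, -0.15, 0.22], 0, -1], [[0, 0, 0], 0, -1]])

```text
time_s: 43.6
ee_pos: [0.6648, -0.086, 0.0359]
tcp_rot: [[-0.17, -0.966, -0.192], [-0.03, -0.19, 0.981], [-0.985, 0.173, 0.003]]
ft_force: [0.2, 0.5, -1.3]
gripper_width: 0.0373
```

```bash
python3 go.py .6641 -.0866 .035 101 1 | cut -c1-350
python3 - <<'E'
from h import *
a=bot.snapshot("scene")
cv2.imwrite('pics/s27.png',cv2.resize(a[195:270,220:310],None,fx=8,fy=8,interpolation=2)[:,:,::-1])
E
```

```text
t 43.6 pos [ 0.6648 -0.086   0.0359] jaw 101.1 tilt 9.95 F [ 0.2  0.5 -1.3] w 0.0373 q [-0.11  0.85  0.48  1.37 -0.05 -0.3 ]
left mm [-0.7 -0.6 -0.9] roll 0.1
[[[0.11, 0.07, -0.05], 0.09]]
```

View pics/s27.png

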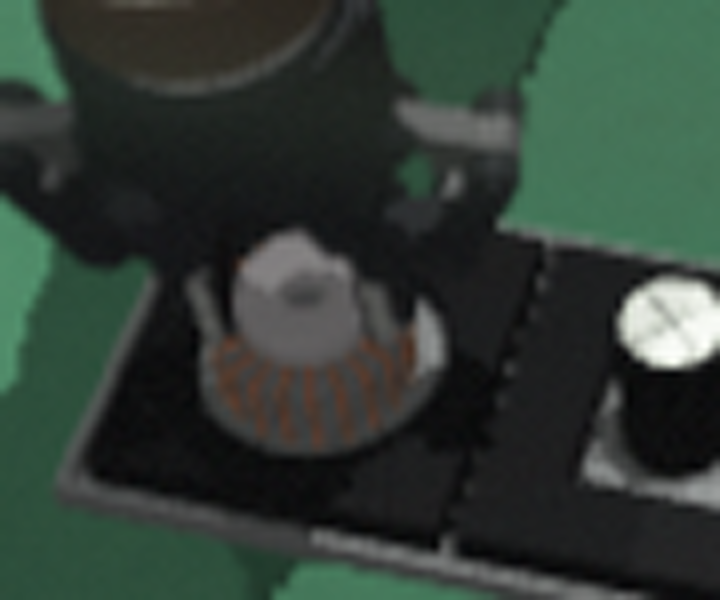

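Request:
play_rows(plan=[[[0.15, 0, 0], 0, -1], [[0, 0, 0], 0, -1], [[0, 0, 0], 0, 0], [[0, 0, 0], 0, 0.3], [[0, 0, 0], 0, 0.3], [[-0.3, 0.05, 0], 0, 0.3], [[-0.6, 0.1, 0], 0, 0.3], [[-1, 0.17, 0], 0, 0.3], [[-1, 0.17, 0], 0, 0.3], [[-1, 0.17, 0], 0, 0.3], [[-1, 0.17, 0], 0, 0.3], [[-1, 0.17, 0], 0, 0.3]])

```text
time_s: 44.85
ee_pos: [0.6654, -0.0863, 0.1005]
tcp_rot: [[-0.168, -0.967, -0.192], [-0.031, -0.19, 0.981], [-0.985, 0.171, 0.002]]
ft_force: [0.3, -0.2, -0.2]
gripper_width: 0.0555
```

Request:
play_rows(plan=[[[-1, 0.8, -1], 0, 0.3], [[-1, 0.8, -1.5], 0, 0.3], [[-1, 0.8, -1.5], 0, 0.3], [[-1, 0.8, -1.5], 0, 0.3], [[-1, 0.8, -1.5], 0, 0.3], [[-0.5, 0.8, -1.5], 0, 0.3], [[0, 0.8, -1.5], 0, 0.3], [[0, 0.8, -1.5], 0, 0.3], [[0, 0, -1], 0, 0.3], [[0, 0, 0], 0, 0.3]])

```text
time_s: 45.85
ee_pos: [0.6334, -0.2351, 0.1737]
tcp_rot: [[-0.165, -0.968, -0.188], [-0.032, -0.185, 0.982], [-0.986, 0.168, -0.0]]
ft_force: [-0.2, -0.5, -0.1]
gripper_width: 0.0555
```

Run:
```python
from h import *
a=bot.snapshot("scene");b=bot.snapshot("top")
cv2.imwrite('pics/s28.png',cv2.resize(a[205:290,220:390],None,fx=4.5,fy=4.5,interpolation=2)[:,:,::-1])
cv2.imwrite('pics/s28b.png',cv2.resize(a[215:270,230:300],None,fx=9,fy=9,interpolation=2)[:,:,::-1])
cv2.imwrite('pics/t28.png',cv2.resize(b[145:198,262:380],None,fx=6.5,fy=6.5,interpolation=2)[:,:,::-1])
print(bot.state()["time_s"],bot.state()["ee_pos"])
```

```text
45.95 [ 0.63355592 -0.23345933  0.17366652]
```

View pics/s28.png

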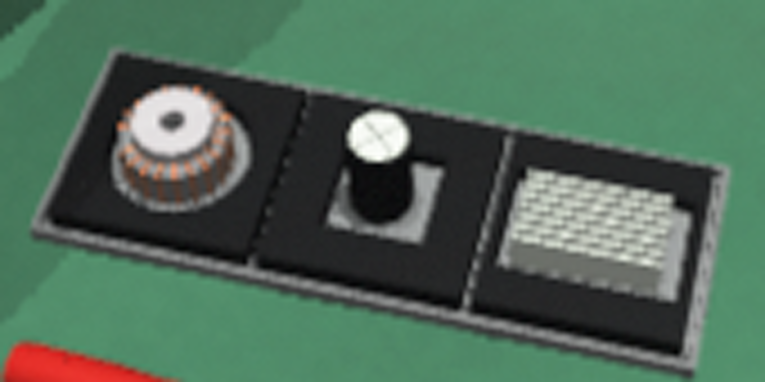

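View pics/s28b.png

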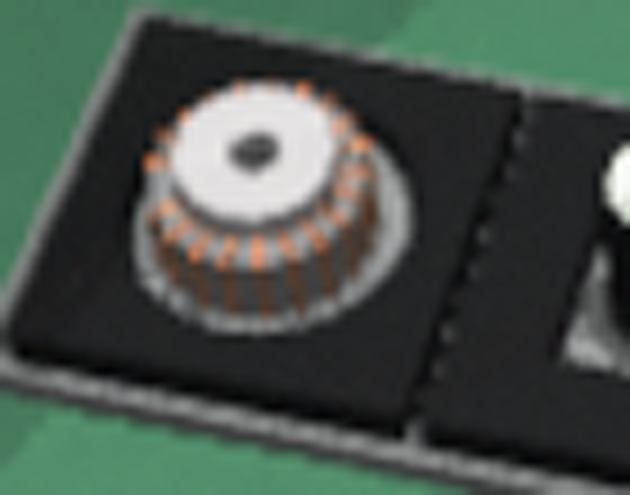

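View pics/t28.png

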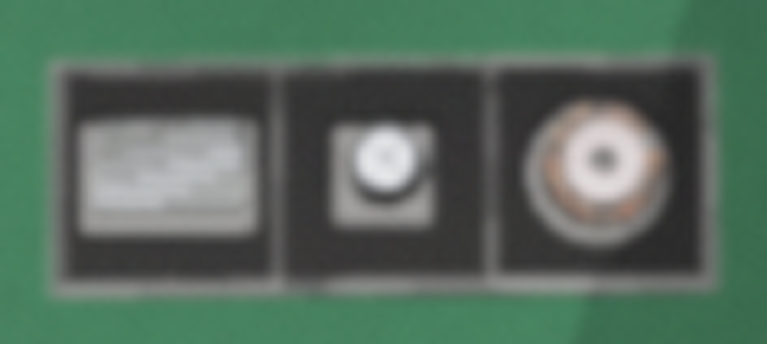

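Run:
```python
from meas import *
a=bot.snapshot("scene")[:,:,::-1].copy();b=bot.snapshot("top")[:,:,::-1].copy()
for n,im,c,r in(("scene",a,(258,232),11),("top",b,(354,169),7)):
    hsv=cv2.cvtColor(im,cv2.COLOR_BGR2HSV)
    m=((hsv[...,1]<40)&(hsv[...,2]>(185 if n=="scene" else 185))).astype(np.uint8)*255
    p,k,ar=blob(n,im,c,r,m); print(n,p,ar,cv2.boundingRect(k),ray(n,p,.042),ray(n,p,.032))
# cap top + heatsink fin top in scene
hsv=cv2.cvtColor(a,cv2.COLOR_BGR2HSV);m=(hsv[...,2]>185).astype(np.uint8)*255
p,k,ar=blob("scene",a,(304,235),9,m);print("cap",p,ray("scene",p,.060))
hsv=cv2.cvtColor(b,cv2.COLOR_BGR2HSV);m=(hsv[...,2]>205).astype(np.uint8)*255
p,k,ar=blob("top",b,(321,169),7,m);print("cap",p,ar,ray("top",p,.060))
# heatsink predicted top corners
for z in(.032,.008):
  print([((proj("scene",[.664+sx*.019,.120+sy*.035,z])-[220,205]+.5)*4.5).round() for sx,sy in((-1,-1),(-1,1),(1,1),(1,-1))])
```

```text
scene [257.67005076 231.45177665] 197.0 (249, 225, 18, 14) [ 0.66342448 -0.08642804  0.042     ] [ 0.65665985 -0.08987154  0.032     ]
top [354.56557377 169.14754098] 122.0 (349, 163, 13, 13) [ 0.66328816 -0.08707571  0.042     ] [ 0.66486196 -0.08791079  0.032     ]
cap [303.55238095 234.86666667] [0.66282289 0.01618035 0.06      ]
cap [320.79545455 168.88636364] 44.0 [0.66366464 0.01638812 0.06      ]
[array([529., 167.]), array([675., 195.]), array([663., 262.]), array([513., 233.])]
[array([528., 196.]), array([670., 223.]), array([659., 289.]), array([512., 261.])]
```

```bash
python3 -c "
from rig import bot
print(bot.state()['time_s'],bot.state()['ft_force']); print(bot.close_job())"
```

```text
46.05 [ 0.5677156  -0.06102551 -0.46325059]
the job is handed in; nothing more can be done
None
```

I placed all four parts in the kit tray in the order asked and handed the job in at about 46 s of the 109 s allowed. The arm was clear of everything at hand-in, and I never gripped or aimed at a look-alike.

**Last checks, from both cameras:**
- **Heat sink:** in the oblong recess with its fins up. In the scene view its fin tops look to lie where a part seated on the recess floor would show them, give or take a few millimetres. I compared those corners by eye.
- **Tall capacitor:** upright in the square recess. Taking its top at the seated height, the two views agree on its position to about 1 mm.
- **Choke:** flat in the round recess.
- **Washer:** flat on the choke. Taking its top at the seated height, the two views agree to about 1 mm, and it sits within about 1.5 mm of the choke's centre.
- **Look-alikes:** I did not measure their positions again at the end. The pictures I took along the way showed no sign that any had moved.

**What went wrong or disagreed:**
- **Tool tilt:** the tool slowly leaned over during the moves, from 0° to about 10°, and the row commands could not correct it. I worked around it by moving slowly, gripping across the lean and releasing 1 to 2 mm above each seat.
- **Choke position:** the two cameras differ by about 2 mm on the choke's centre. That is about the stated calibration error.

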